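Proof-pull a glued peg on the bench pull tester

ROBOT

A 6-joint arm with a two-finger parallel gripper is mounted at the origin on a cart in front of the work surface, level with it; the furniture and walls round the work are solid. World frame = base frame: x ahead of the robot, y to its left, z up, the work surface at z = 0. Lengths are in m, angles in rad, forces in N, time in s.
With the tool pointing down it reaches from about 0.375 to 0.825 m from the base axis. Payload 5.5 kg.
Tool frame: the origin (TCP) lies between the finger pads; the fingertips stand 14 mm ahead of it and the grasp point (between the pads) lies 5 mm behind it; z points along the fingers, y is the direction in which the jaws open and shut (so a half turn about z gives the same grasp; the last joint's range is limited). The gripper opens to 85 mm and grips with 20 to 120 N. Pads are 22 mm wide; open, the fingers measure 114 mm over their backs; the gripper's body (76 mm by 85 mm) begins 54 mm behind the grasp point. The pads swing forward as they close: fully open they stand 13 mm farther back than shut.
Start: joints at [-1.102, 0.314, -0.047, 1.21, 0, 1.571], TCP at [0.271, -0.535, 0.245] pointing down, gripper open.
Joint ranges: [-2.67, 2.67], [-0.69, 1.73], [-1.03, 1.25], [-2.08, 2.16], [-1.42, 1.45], [-3.14, 3.14]. Speed limits (rad/s): [2.39, 2.39, 3.01, 3.14, 3.14, 3.14].

INTERFACE

Orientations are given as a unit quaternion [x, y, z, w].
In Python, from rig import ctrl gives the robot as it stands.
- The arm moves only by the shell command python3 -m handwheel 'ROWS'. ROWS is a JSON object of lists of equal length, an entry for each row: "linear": the shift along the tool's x, y, z in cm, a list of three; "dr": the turn, a rotation vector about the tool's x, y, z in degrees, a list of three; "fingers": the closure, from -1 (fully open) to 1 (shut). A call has 1 to 8 rows; each row shifts and turns the pose as measured when the row begins, along the tool's axes as they then stand; what a row does not reach is not made up. A row lasts 1/8 s, in which the tool goes at most 62.5 mm and 10.7 degrees, less where a joint would pass 70% of its speed; a pose out of reach is approached as far as the arm can. A call with a gripper value outside its range is refused whole. The fingers move at their own pace and stop on an object; the grip force is fixed at half the most. Time passes only in rows, so rows that do not move let the fingers close. It gives the time, the measured TCP pose, the force and the opening at its end, in the units of the state.
- ctrl.sense(): the state, without advancing time (a new reading comes with each control period).
- ctrl.camera(name): name is "side" or "top"; returns a dict with "pixels" (480x640x3 uint8, red, green, blue), "fx", "fy", "cx", "cy" (pixels), "world_from_camera" (4x4, takes a point from camera to world coordinates). Camera axes: x right, y up, looking along -z (the intrinsics and any distortion apply to the point x, -y, -z); pixel columns grow to the right and rows downward; lengths in m; the calibration is good to about 2 mm. A picture is of the moment at which its call begins. There is no depth.
- ctrl.close_job(): hands the job in, once; it reports no verdict.
Trained networks look in a picture, given as the dict that the camera call returned (one of the last four; its "shot" number tells which), for a name from the list of things; names that differ only in an ending like _2 or _b are one class to them, and where a whole thing is asked for, a point or a joint stands for the part that bears it (a point fixed in the world has none). Each returns a list of dicts, best first, with "confidence" (0 to 1); they miss things now and then, are a little off and sometimes report something else, mostly with a low value. They report only what shows in the picture. A call takes as long as a camera call.
- ctrl.look_for(picture, target): "centre" ([x, y, z] in m, in world coordinates, good to about 4 mm: the middle of the surface that is visible of it).
- ctrl.cut_out(picture, target): "pixels" (480x640 bool, what is visible of it).
The state is a dict: "t": time; "joint_positions": joint angles; "joint_velocities": joint speeds; "joint_efforts": joint torques, N m; "tcp_pos": TCP position; "eef_rot": TCP orientation; "wrist_force": force on the tool from outside, world axes, zero at the start; "ft_torque": the same for the moment, N m; "opening": finger opening in m.
Only numpy, scipy, OpenCV 4.12 (cv2) and the standard library are available. Lean on these libraries where they do the work, as an engineer would, in place of code of your own. Each camera call takes 0.05 s, during which the arm holds its last target.

TASK

Proof-load the peg sample: set the dark wooden block with the glued-in turned peg down into the pull tester's square pocket, upright, with the peg's neck in the slot of the steel yoke and its head on the gauge side, and then swing the toggle clamp's handle down over centre so that it locks on the block, and let go of it. Then pull the gauge's upright wooden handle out against its spring until the pointer stands level with the brass rider, within the rider's width and never a centimetre or more past it, and finish while still holding it there under load. Leave the turned box, the spinning top and the oak offcut where they are.

Things in the scene. Friction and masses are not known exactly. Their poses are not given: they have to be found in the camera images.
- tester: Pull tester, a fixture screwed to the bench: L-shaped plywood board 15 mm thick (main part 236 x 88 mm, wing at the -y side) with a pocket, a toggle clamp on the wing and a spring gauge. Origin on the bench top (z = 0) under the pocket's centre, z up. -x is the pulling direction, from the pocket along the gauge to its handle; the clamp stands on the -y side.
- nest (a point): Centre of the pocket's floor, 30 mm above the bench, axes as the tester's. The pocket is 48 x 48 mm between four low steel lips 11 mm high (the top 4 mm bevelled outward as a lead-in), 62 mm over the lips.
- yoke_slot (a point): Middle of the slot in the yoke's steel fork, on the pull line 50 mm above the bench, axes as the tester's; at rest 48 mm from the nest towards -x. The fork is 5 mm thick; slot 22 mm wide, open upward, foot 13 mm below this point, prong tops 16 mm above it. Towards -x follows a bay for the peg's head, 30 mm long, 37 mm wide, open upward.
- sample: Loose dark wooden block, 44 x 44 mm, 50 mm high, about 0.14 kg, with a light turned peg glued into its -x face, axis 20 mm above the underside. Origin at the centre of its underside, z up. Its upper 23 mm are clear for a grip. Seated, its axes agree with the tester's and its origin is on the nest point. Starts upright on the bench in the corner of the tester's L, peg pointing roughly to the robot.
- peg_head (a point): Centre of the peg's flat-backed mushroom head: 30 mm across, from 57 to 68.5 mm from the sample's origin along its -x. The neck between block and head is 13 mm thick.
- clamp_handle (a joint): Turn of the toggle clamp's handle against its link, rad: 0 = fully open (as at the start); on closing it dips to -0.2, then grows: 1.47 = dead centre, 1.63 = locked over centre, at its stop. Closing takes a few N at the grip, up to about 5 N shortly before dead centre; past it the clamp stays by itself and presses with about 10 N.
- clamp_grip (a point): Point on the clamp handle's round rubber grip, 15 mm thick, 20 mm from its end. Moves in the tester's plane x = 0 through (y, z) mm: (-106, 150) open, (-114, 149), (-125, 146), (-138, 142), (-150, 136), (-161, 129), (-169, 120), (-173, 111), (-174, 100), (-170, 84), (-168, 78) locked. Open, the handle leans 29 deg from upright towards -y. Pinched along x, it turns between the fingertips.
- clamp_pad: Spring-backed rubber pad, 16 mm across, at the end of the clamp's arm; closed, it sits on the middle of the block's top. Open, the steel arm (up to 16 mm wide) stands upright at tester y -70 to -95 mm with its end at z 188 mm and the pad pointing to the pocket at z 178 mm, as near as y -43 mm.
- yoke: Steel yoke and aluminium barrel of the gauge (28 x 28 mm, top 64 mm above the bench), sliding as one along x on the pull line. Origin at the tester's origin when at rest. It first slides 4 to 8 mm towards -x until its fork meets the back of the peg's head; from there it stays and the spring stretches.
- pull: Rod, pointer and wooden handle of the gauge, sliding out of the barrel towards -x. The spring draws it back with 1.4 N at rest plus 0.28 N per mm out of the barrel; 52 mm at most. It flies back when let go. Origin at the tester's origin when at rest.
- pull_grip (a point): Grip point on the axis of the light turned wooden handle: upright, round, 20 mm thick, from 60 to 118 mm above the bench, this point 92 mm above it; at rest at x = -170 mm in the tester's frame.
- pointer_tip (a point): Tip of the small dark pointer that rises from the slot in the barrel's top, 71 mm above the bench. Moves with the wooden handle, 76 mm from the grip point towards +x.
- rider_mark (a point): Middle of the brass rider clamped on the barrel's top edge, 8 mm wide along the pull: the mark of the proof load, 24 to 40 mm towards -x from the pointer at rest, different each time. Axes as the tester's. It moves with the barrel. The pointer is level with it when both have the same x in the tester's frame.
- turned_box: Small lidded turned wooden box, 57 mm across, 64 mm high, loose bystander; origin under its centre.
- spin_top: Wooden spinning top, 62 mm across, 50 mm high, loose bystander; origin under its centre.
- oak_block: Plain oak offcut 63 x 108 x 40 mm without a peg, loose bystander; origin under its centre.

How it is judged:
By the outcome, as a careful person would: the job done as asked, in the order asked, and still so for the second after the job is handed in, while the arm keeps its last pose, push and grip.
It also fails if it takes over 72 s, if anything falls off the work surface, if the arm or the gripper's body presses on something with over 40 N, if the wrist force passes 120 N, or if a joint passes its speed limit or range.

## Working session

There is one attempt and no reset: what is moved stays moved. The work goes in short steps, Python scripts to look and compute and a shell command to move; the robot and the scene stay as the last step left them, time stands still between calls to the robot, and variables do not carry over. Pictures are saved under pics/ and viewed, and the job is handed in when it is done.

```bash
ls; mkdir -p pics
python3 - <<'E'
from rig import ctrl
import cv2
s=ctrl.sense(); print({k:v for k,v in s.items()})
for n in("side","top"):
    p=ctrl.camera(n); cv2.imwrite(f"pics/{n}0.png",p["pixels"][:,:,::-1]); print(n,[k for k in p],p["fx"],p["fy"],p["cx"],p["cy"],p["world_from_camera"])
    for t in["tester","sample","peg_head","clamp_handle","clamp_grip","clamp_pad","yoke","pull_grip","pointer_tip","rider_mark","turned_box","spin_top","oak_block","yoke_slot","nest"]:
        try:
            r=ctrl.look_for(p,t); print(t,[(x["centre"],x["confidence"]) for x in r[:2]])
        except Exception as e: print(t,e)
E
```

```text
pics
{'t': 0.0, 'joint_positions': array([-1.10201026e+00,  3.14245802e-01, -4.80839893e-02,  1.21021315e+00,
        7.22723447e-06,  1.57079657e+00]), 'joint_velocities': array([-0.00029542, -0.00040205,  0.0002624 , -0.0002646 ,  0.00050075,
       -0.00010268]), 'joint_efforts': array([ 9.43150408e-04, -5.39591110e+01,  3.39744973e+01,  1.93147862e-02,
       -1.73090461e-05, -5.47502481e-06]), 'tcp_pos': array([ 0.27082899, -0.53476541,  0.24442055]), 'eef_rot': array([ 9.72655148e-01,  2.32252451e-01, -1.99312753e-04, -8.50264334e-04]), 'wrist_force': array([ 0.64517216, -0.54728423, -0.16058292]), 'ft_torque': array([ 0.04701786, -0.01446583,  0.02557725]), 'opening': 0.08574937374799926}
side ['pixels', 'fx', 'fy', 'cx', 'cy', 'world_from_camera', 'shot'] 534.6345590022066 534.6345590022066 327.05409491325327 245.31911741120112 [[-0.63026076  0.42921412 -0.64695178 -0.44937879]
 [-0.77625253 -0.36367934  0.51494596  0.44712739]
 [-0.01426092  0.8267482   0.56239136  0.92834381]
 [ 0.          0.          0.          1.        ]]
tester [([0.4848, -0.433, 0.0139], 0.63)]
sampl
[... 722 characters left out ...]
          1.        ]]
tester [([0.4993, -0.3172, 0.0149], 0.85), ([0.5177, -0.3948, 0.1473], 0.63)]
sample [([0.3948, -0.3801, 0.048], 0.97)]
peg_head [([0.3986, -0.3831, 0.0501], 0.96)]
clamp_handle [([0.5138, -0.3964, 0.1502], 0.64)]
clamp_grip [([0.3886, -0.2397, 0.1163], 0.73), ([0.5192, -0.6291, 0.0536], 0.67)]
clamp_pad []
yoke []
pull_grip [([0.3887, -0.2361, 0.1171], 0.41)]
pointer_tip []
rider_mark [([0.5141, -0.3986, 0.1468], 0.23)]
turned_box [([0.5208, -0.63, 0.053], 0.78)]
spin_top [([0.43, -0.054, 0.0143], 0.91), ([0.4427, -0.2596, 0.0681], 0.61)]
oak_block [([0.3923, 0.0588, 0.0445], 0.96)]
yoke_slot [([0.4287, -0.0524, 0.0155], 0.19)]
nest [([0.4993, -0.3175, 0.0153], 0.97)]
```

View pics/side0.png

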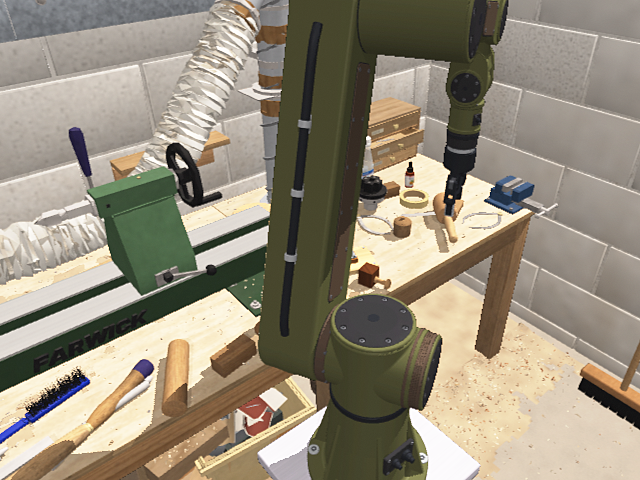

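View pics/top0.png

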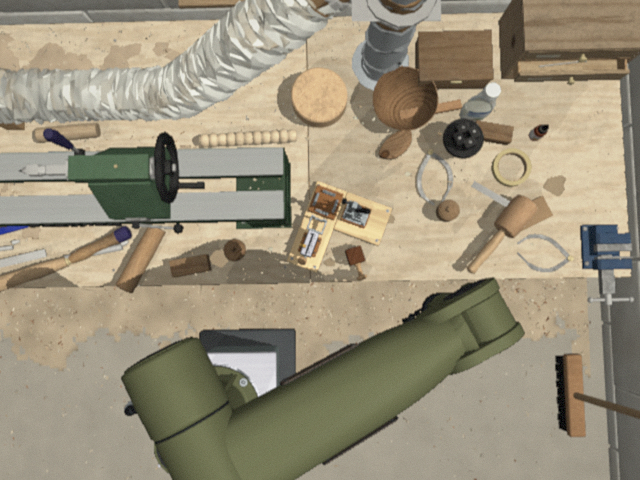

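```bash
cat > h.py <<'E'
import numpy as np,cv2
from rig import ctrl
def P(p,X):
    T=np.array(p["world_from_camera"]);X=np.atleast_2d(X)
    c=(X-T[:3,3])@T[:3,:3]
    return np.c_[p["fx"]*c[:,0]/-c[:,2]+p["cx"], p["fy"]*(-c[:,1])/-c[:,2]+p["cy"]]
def U(p,uv,z):
    T=np.array(p["world_from_camera"]);uv=np.atleast_2d(uv).astype(float)
    d=np.c_[(uv[:,0]-p["cx"])/p["fx"],-(uv[:,1]-p["cy"])/p["fy"],-np.ones(len(uv))]@T[:3,:3].T
    return T[:3,3]+d*((z-T[2,3])/d[:,2])[:,None]
def crop(p,x0,y0,x1,y1,name,k):
    im=p["pixels"][y0:y1,x0:x1,::-1]
    cv2.imwrite("pics/"+name,cv2.resize(im,None,fx=k,fy=k,interpolation=cv2.INTER_CUBIC))
E
python3 - <<'E'
from h import *
p=ctrl.camera("top"); crop(p,280,170,400,280,"top1.png",6)
p=ctrl.camera("side"); crop(p,330,220,450,310,"side1.png",6)
E
```

```text
(no output)
```

View pics/top1.png

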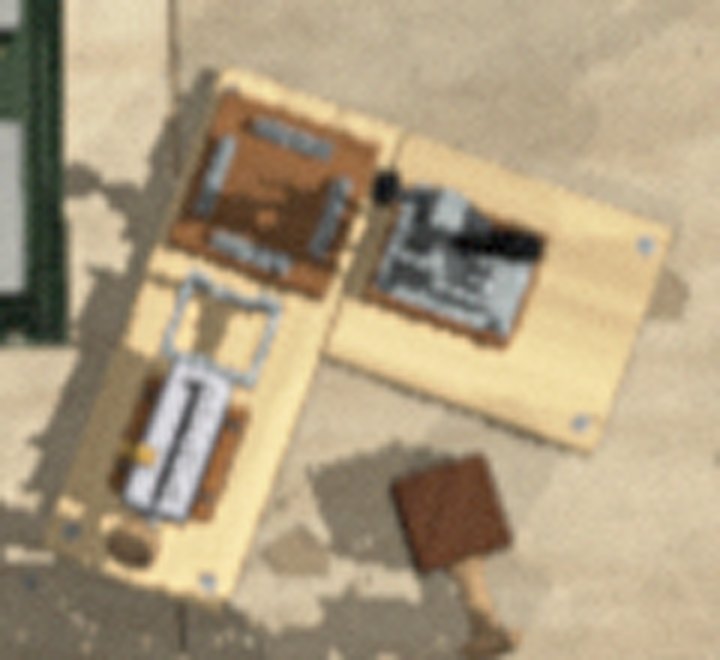

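View pics/side1.png

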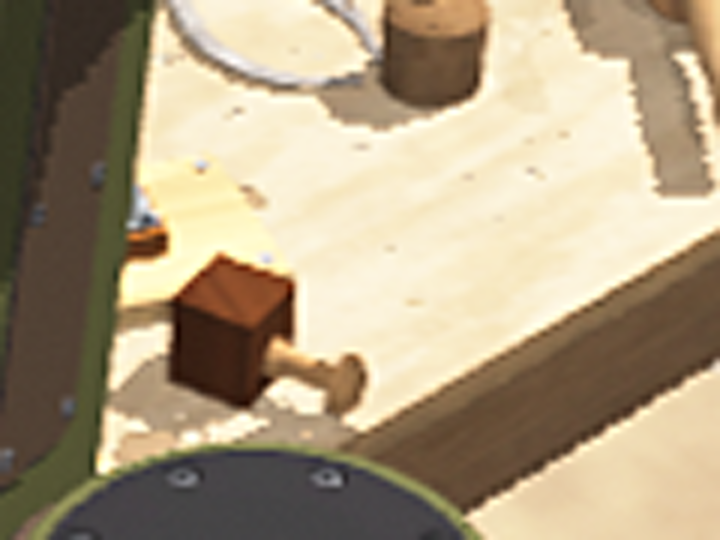

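Run:
```python
from h import *
from scipy.optimize import least_squares
p=ctrl.camera("top")
f=lambda u:(np.array(u,float)+.5)/6-.5+np.array([280,170])
pts=[((290,138),(27.5,0,40)),((215,175),(0,27.5,40)),((332,217),(0,-27.5,40)),((248,255),(-27.5,0,40)),((130,545),(-170,0,118))]
uv=f([a for a,b in pts]);X=np.array([b for a,b in pts])/1e3
bc=f([(222,72),(48,540),(220,603)])
def tw(q,X):
    c,s=np.cos(q[2]),np.sin(q[2]);return np.c_[q[0]+c*X[:,0]-s*X[:,1],q[1]+s*X[:,0]+c*X[:,1],X[:,2]]
res=lambda q:(P(p,tw(q,X))-uv).ravel()
r=least_squares(res,[.5,-.32,-.3]);q=r.x;print(q,np.degrees(q[2]),res(q).round(2))
w=U(p,bc,.015)
def inv(q,w):
    c,s=np.cos(q[2]),np.sin(q[2]);d=w[:,:2]-q[:2];return np.c_[c*d[:,0]+s*d[:,1],-s*d[:,0]+c*d[:,1]]*1e3
print("board",inv(q,w).round(1))
d=w[0]-w[1];print("yaw board",np.degrees(np.arctan2(d[1],d[0])))
print("wing",inv(q,U(p,f([(672,232),(598,450)]),.015)).round(1))
print("rider",inv(q,U(p,f([(143,455)]),.066)), "slot ends",inv(q,U(p,f([(195,380),(150,515)]),.064)))
print("ywing rear screws",inv(q,U(p,f([(385,187),(500,243)]),.178)))
# sample: top corners
sc=f([(393,487),(483,456),(512,543),(424,573)]);w=U(p,sc,.05);print("sample top",w[:,:2].mean(0))
e=(w[0]-w[3]+w[1]-w[2]);print("yaw +x",np.degrees(np.arctan2(e[1],e[0])),np.linalg.norm(w-np.roll(w,1,0),axis=1))
h=U(p,f([(487,640)]),.02);print("head",h, np.degrees(np.arctan2(*(w[:,:2].mean(0)-h[0,:2])[::-1])))
```

```text
[ 0.54895253 -0.29942926 -0.37424521] -21.442670930846038 [ 0.42  0.18 -0.25  0.01 -0.53  0.07  0.28 -0.25  0.08 -0.01]
board [[  49.    42.1]
 [-178.2   41.2]
 [-177.7  -41.5]]
yaw board -21.205218468287384
wing [[  51.  -174.6]
 [ -53.6 -177.1]]
rider [[-129.88025562   11.46957622]] slot ends [[ -90.94283434    1.771584  ]
 [-153.3472547    -0.52236848]]
ywing rear screws [[   1.48805132  -49.27988987]
 [  -3.83957949 -101.12818359]]
sample top [ 0.40448975 -0.37695729]
yaw +x 17.83683417142982 [0.0402599  0.04201691 0.04040012 0.04095303]
head [[ 0.34958434 -0.39241338  0.02      ]] 15.722126972533133
```

```bash
cat >> h.py <<'E'
Q=[0.54895253,-0.29942926,-0.37424521]
def tw(q,X):
    X=np.atleast_2d(X)/1e3
    c,s=np.cos(q[2]),np.sin(q[2]);return np.c_[q[0]+c*X[:,0]-s*X[:,1],q[1]+s*X[:,0]+c*X[:,1],X[:,2]]
def inv(q,w):
    w=np.atleast_2d(w)
    c,s=np.cos(q[2]),np.sin(q[2]);d=w[:,:2]-q[:2];return np.c_[c*d[:,0]+s*d[:,1],-s*d[:,0]+c*d[:,1]]*1e3
def overlay(p,box,k,name,polys):
    x0,y0,x1,y1=box
    im=cv2.resize(p["pixels"][y0:y1,x0:x1,::-1].copy(),None,fx=k,fy=k,interpolation=cv2.INTER_CUBIC)
    for X,col in polys:
        uv=((P(p,X)-[x0,y0]+.5)*k-.5)
        cv2.polylines(im,[np.round(uv*8).astype(np.int32)],True,col,1,cv2.LINE_AA,3)
    cv2.imwrite("pics/"+name,im)
def rect(x0,x1,y0,y1,z): return np.array([(x0,y0,z),(x1,y0,z),(x1,y1,z),(x0,y1,z)],float)
def circ(x,y,r,z):
    a=np.linspace(0,2*np.pi,24);return np.c_[x+r*np.cos(a),y+r*np.sin(a),0*a+z]
E
cat > ov.py <<'E'
import sys
from h import *
def polys(q,s):
    G=(0,255,0);R=(0,0,255);B=(255,0,0)
    L=[(tw(q,rect(-185,51,-44,44,15)),G),(tw(q,rect(-24,24,-24,24,41)),R),(tw(q,rect(-31,31,-31,31,37)),R),(tw(q,circ(-170,0,10,118)),B),(tw(q,rect(-150,-86,-14,14,64)),B),
     (tw(q,rect(-50.5,-45.5,-11,11,50)),R),(tw(q,circ(0,-106,7,150)),B)]
    L+= [(tw(s,rect(-22,22,-22,22,50)),G),(tw(s,rect(-22,22,-22,22,0)),R),(tw(s,rect(-68.5,-57,-15,15,20)),B)]
    return L
E
python3 - <<'E'
from ov import *
p=ctrl.camera("top")
S=[0.4045,-0.3770,np.radians(17)]
overlay(p,(280,170,400,280),6,"ov1.png",polys(Q,S))
E
```

```text
(no output)
```

View pics/ov1.png

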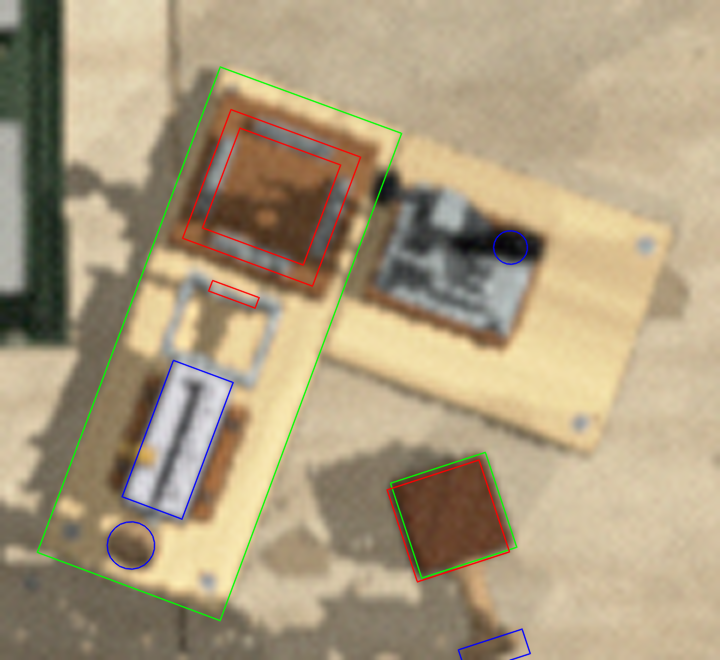

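```bash
python3 -m handwheel '{"linear":[[4.5,-3.8,-1.9],[4.5,-3.8,-1.9],[4.5,-3.8,-1.9],[4.5,-3.8,-1.9],[4.5,-3.8,-1.9],[4.5,-3.8,-1.9],[4.5,-3.8,-1.9],[4.5,-3.8,-1.9]],"dr":[[0,0,0],[0,0,0],[0,0,0],[0,0,0],[0,0,0],[0,0,0],[0,0,0],[0,0,0]],"fingers":[-1,-1,-1,-1,-1,-1,-1,-1]}'
python3 - <<'E'
from h import *
p=ctrl.camera("side"); crop(p,0,0,640,480,"side2.png",1); crop(p,240,180,440,330,"side2b.png",4)
p=ctrl.camera("top"); crop(p,280,170,400,280,"top2.png",6)
E
```

```text
t: 2.8
tcp_pos: [0.4568, -0.0983, 0.3989]
eef_rot: [0.974, 0.228, 0.001, -0.0]
wrist_force: [0.4, 0.3, 0.2]
opening: 0.0856
```

View pics/side2.png

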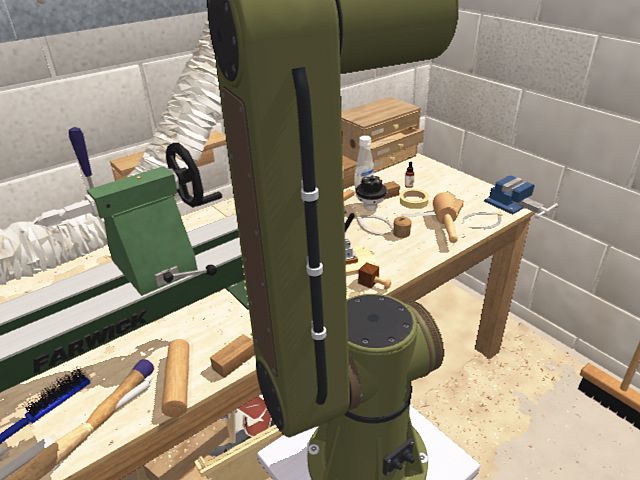

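View pics/side2b.png

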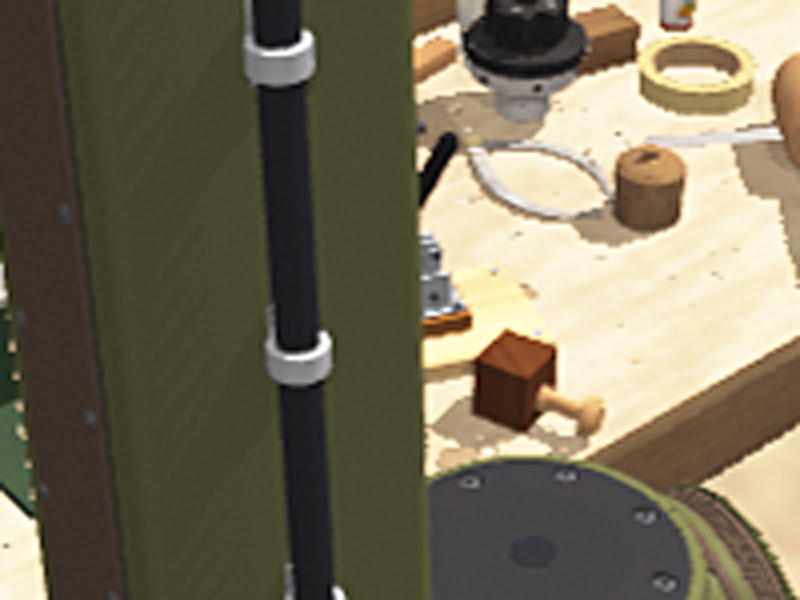

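Run:
```python
from ov import *
p=ctrl.camera("side");S=[0.4045,-0.3770,np.radians(17)]
overlay(p,(330,220,430,310),8,"ov2.png",polys(Q,S)+[(tw(S,rect(-68.5,-57,-15,15,20)),(255,255,0))])
p=ctrl.camera("top")
overlay(p,(300,180,370,285),8,"ov3.png",[])
```

```text
(no output)
```

View pics/ov2.png

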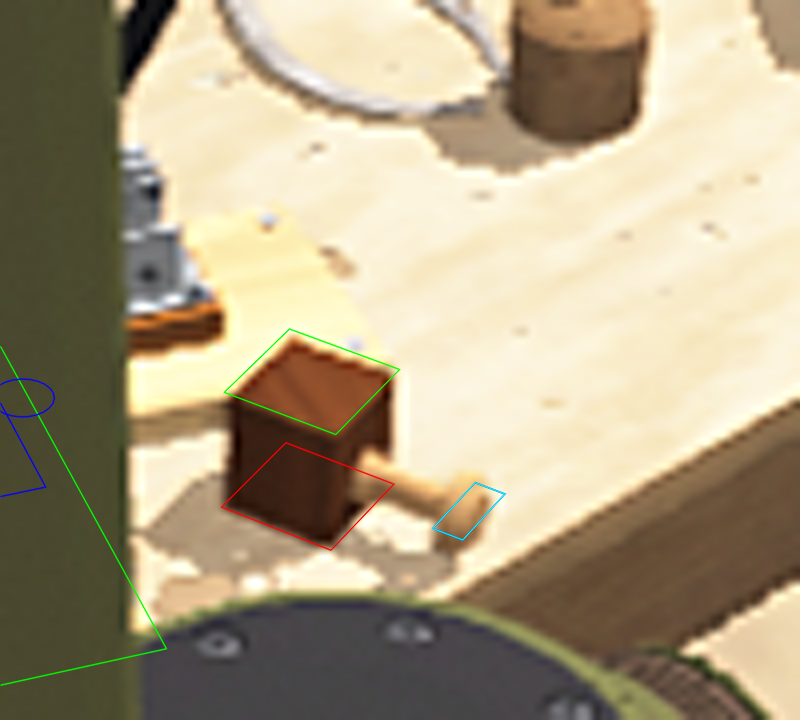

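View pics/ov3.png

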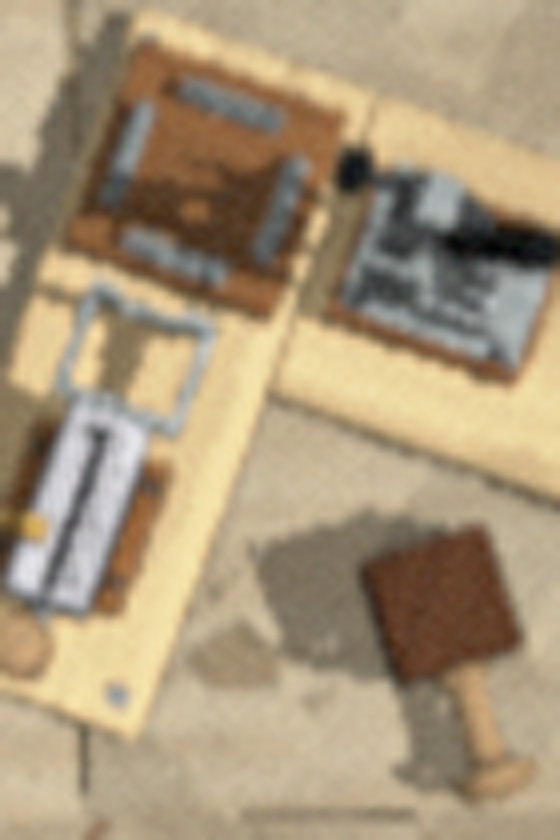

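```bash
cat >> h.py <<'E'
from scipy.spatial.transform import Rotation as R
def tool(yaw_y,tilt=0,pitch=0):
    """tool pointing down with jaw axis (tool y) at world yaw_y deg, then turned about tool y by tilt, about tool x by pitch"""
    a=np.radians(yaw_y);y=np.array([np.cos(a),np.sin(a),0]);z=np.array([0,0,-1.]);x=np.cross(y,z)
    return R.from_matrix(np.c_[x,y,z])*R.from_euler('y',tilt,degrees=True)*R.from_euler('x',pitch,degrees=True)
def plan(pos,rot,n=None):
    s=ctrl.sense();p=np.array(s["tcp_pos"]);r=R.from_quat(s["eef_rot"])
    dv=(r.inv()*rot).as_rotvec();d=np.array(pos)-p
    n0=max(np.linalg.norm(d)/.060,np.degrees(np.linalg.norm(dv))/10.3)
    print("pos",p.round(4),"j",np.degrees(s["joint_positions"]).round(0),"need rows",round(n0,2),"F",np.round(s["wrist_force"],1),"op",round(s["opening"],4),"t",s["t"])
    n=n or int(np.ceil(n0));w=np.degrees(dv/n)
    L=[];q=r
    for i in range(n):
        L.append((q.inv().apply(d/n)*100).round(2).tolist()); q=q*R.from_rotvec(dv/n)
    print("n",n,"dr",w.round(2).tolist());
    for l in L: print(l)
E
python3 - <<'E'
from h import *
plan([.4045,-.377,.14],tool(17,-15))
E
```

```text
pos [ 0.4568 -0.0993  0.3982] j [-12.   2.  -2.  86.   0. 141.] need rows 7.92 F [-0.4 -0.4 -0.6] op 0.0855 t 3.0
n 8 dr [-1.3, -1.57, -10.0]
[-2.14, 2.81, 3.22]
[-2.5, 2.33, 3.35]
[-2.77, 1.79, 3.47]
[-2.94, 1.21, 3.58]
[-3.0, 0.61, 3.68]
[-2.95, 0.01, 3.77]
[-2.79, -0.58, 3.84]
[-2.54, -1.14, 3.89]
```

```bash
python3 -m handwheel '{"linear":[[-2.1,2.8,3.2],[-2.5,2.3,3.4],[-2.8,1.8,3.5],[-2.9,1.2,3.6],[-3.0,0.6,3.7],[-3.0,0,3.8],[-2.8,-0.6,3.8],[-2.5,-1.1,3.9]],"dr":[[-1.3,-1.6,-10],[-1.3,-1.6,-10],[-1.3,-1.6,-10],[-1.3,-1.6,-10],[-1.3,-1.6,-10],[-1.3,-1.6,-10],[-1.3,-1.6,-10],[-1.3,-1.6,-10]],"fingers":[-0.5,-0.5,-0.5,-0.5,-0.5,-0.5,-0.5,-0.5]}'
python3 - <<'E'
from h import *
plan([.4045,-.377,.060],tool(17,-15))
plan([.4045,-.377,.038],tool(17,-15))
from ov import *
p=ctrl.camera("side");crop(p,240,150,440,300,"side4.png",4)
p=ctrl.camera("top");crop(p,280,170,400,280,"top4.png",6)
E
```

```text
t: 4.0
tcp_pos: [0.3957, -0.3964, 0.1314]
eef_rot: [0.577, 0.805, -0.085, 0.106]
wrist_force: [0.3, 0.9, -0.6]
opening: 0.0642
pos [ 0.3957 -0.3964  0.1314] j [-40.   8. -33.  36.  -9.  30.] need rows 1.24 F [ 0.3  0.9 -0.6] op 0.0642 t 4.0
n 2 dr [-0.17, 0.31, 0.91]
[1.71, 0.78, 3.22]
[1.7, 0.74, 3.23]
pos [ 0.3957 -0.3964  0.1314] j [-40.   8. -33.  36.  -9.  30.] need rows 1.6 F [ 0.3  0.9 -0.6] op 0.0642 t 4.0
n 2 dr [-0.17, 0.31, 0.91]
[2.01, 0.79, 4.28]
[1.99, 0.75, 4.29]
```

View pics/side4.png

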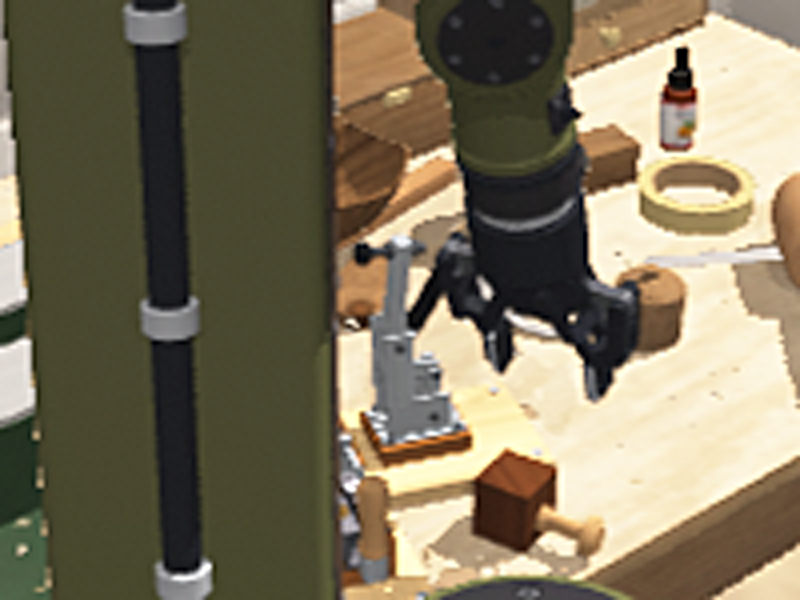

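View pics/top4.png

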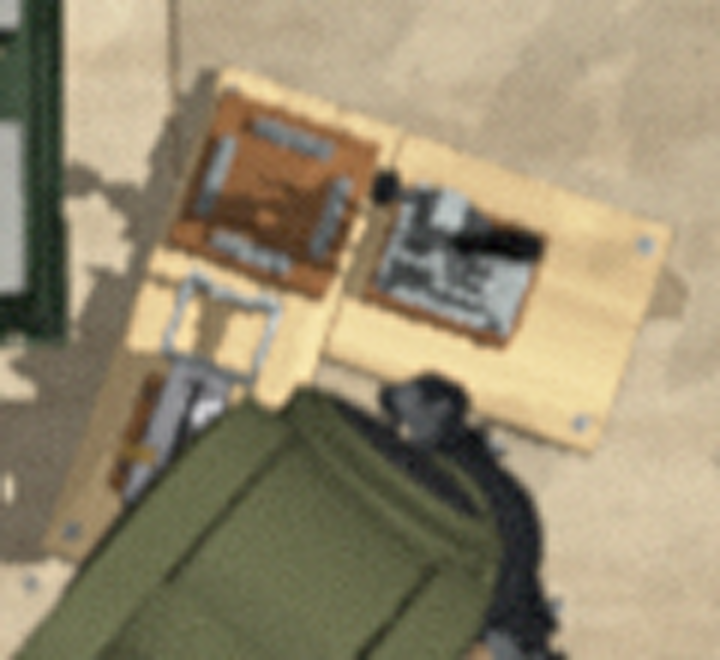

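```bash
python3 -m handwheel '{"linear":[[1.4,0.8,2.0],[1.4,0.75,2.0],[0,0,0]],"dr":[[0,0.3,0.9],[0,0.3,0.9],[0,0,0]],"fingers":[-0.5,-0.5,-0.5]}'
python3 - <<'E'
from h import *
plan([.4045,-.377,.038],tool(17,-15))
p=ctrl.camera("side");crop(p,300,170,440,300,"side5.png",5)
E
```

```text
t: 4.47
tcp_pos: [0.3967, -0.3778, 0.081]
eef_rot: [0.598, 0.791, -0.081, 0.098]
wrist_force: [-0.1, 0.4, 0.6]
opening: 0.0642
pos [ 0.3967 -0.3778  0.081 ] j [-38.  12. -36.  30.  -9.  35.] need rows 0.73 F [-0.1  0.4  0.6] op 0.0642 t 4.475
n 1 dr [-0.88, -0.39, -1.03]
[0.95, 0.82, 4.18]
```

View pics/side5.png

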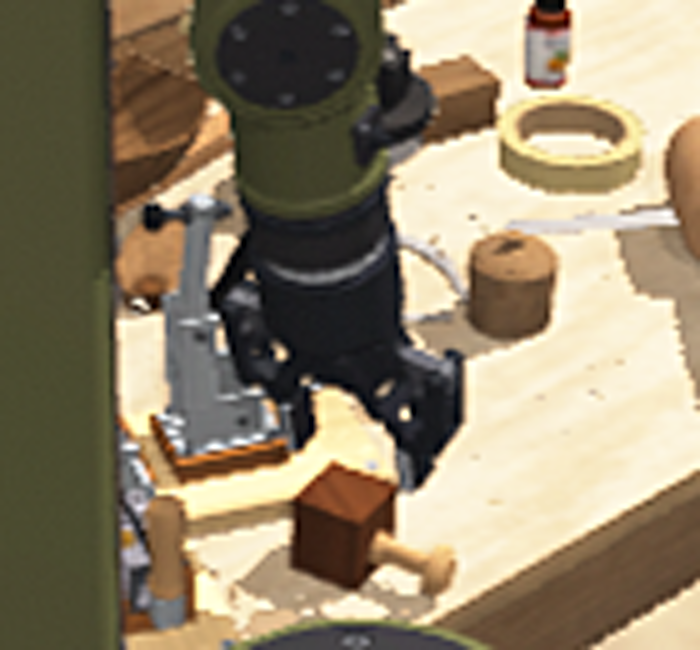

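Run:
```python
from h import *
p=ctrl.camera("side")
for X in([.3967,-.3778,.081],[.4045,-.377,.05]): print((P(p,X)-[300,170])*5)
```

```text
[[355.19375057 445.57340494]]
[[342.63366372 485.56418739]]
```

```bash
python3 -m handwheel '{"linear":[[0,0.8,0],[0.5,0,2.1],[0.5,0,2.1],[0,0,0]],"dr":[[-0.9,-0.4,-1],[0,0,0],[0,0,0],[0,0,0]],"fingers":[-0.5,-0.5,-0.5,-0.5]}'
python3 - <<'E'
from h import *
plan([.4045,-.377,.038],tool(17,-15))
p=ctrl.camera("side");crop(p,300,170,440,300,"side6.png",5)
E
```

```text
t: 5.08
tcp_pos: [0.4107, -0.3818, 0.0446]
eef_rot: [0.589, 0.796, -0.078, 0.113]
wrist_force: [-0.3, 0.4, 0.5]
opening: 0.064
pos [ 0.4107 -0.3818  0.0446] j [-38.  15. -39.  23.  -8.  34.] need rows 0.17 F [-0.3  0.4  0.5] op 0.064 t 5.075
n 1 dr [0.55, 0.74, -0.04]
[0.8, -0.46, 0.46]
```

View pics/side6.png

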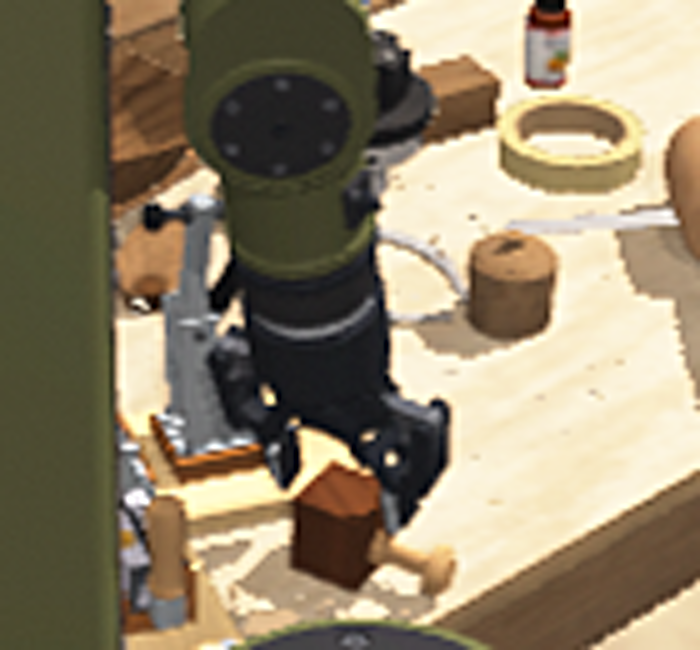

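```bash
python3 -m handwheel '{"linear":[[0.8,-0.45,0.5],[0,0,0],[0,0,0],[0,0,0],[0,0,0],[0,0,0]],"dr":[[0.5,0.7,0],[0,0,0],[0,0,0],[0,0,0],[0,0,0],[0,0,0]],"fingers":[-0.5,-0.5,0.6,1,1,1]}'
python3 - <<'E'
from h import *
plan([.4045,-.377,.15],tool(17,-15))
p=ctrl.camera("side");crop(p,300,170,440,300,"side7.png",5)
E
```

```text
t: 5.88
tcp_pos: [0.4066, -0.3784, 0.0412]
eef_rot: [0.59, 0.797, -0.077, 0.108]
wrist_force: [-0.4, 0.5, -0.7]
opening: 0.0432
pos [ 0.4066 -0.3784  0.0412] j [-38.  15. -39.  23.  -8.  34.] need rows 1.81 F [-0.4  0.5 -0.7] op 0.0432 t 5.875
n 2 dr [0.11, 0.13, -0.03]
[-1.34, -0.06, -5.27]
[-1.32, -0.07, -5.28]
```

View pics/side7.png

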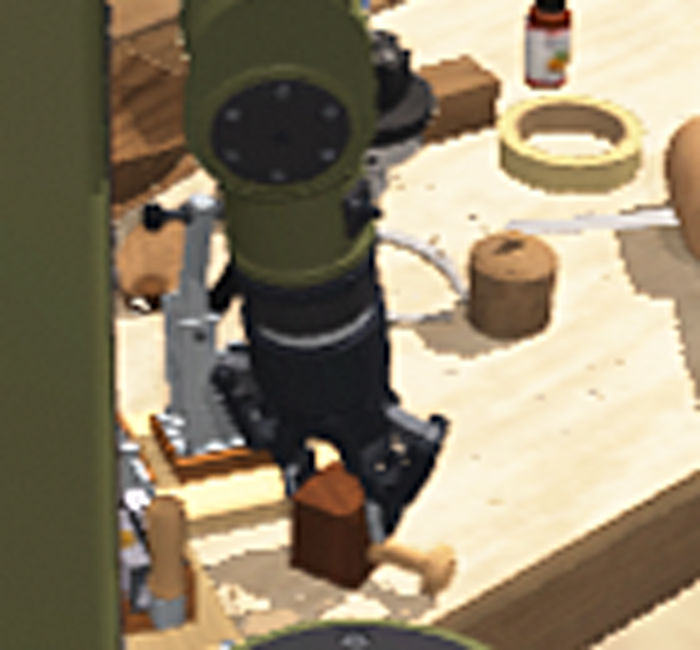

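```bash
python3 -m handwheel '{"linear":[[-0.7,0,-2.6],[-1.3,0,-5.3],[-1.4,0,-5.3]],"dr":[[0,0,0],[0,0,0],[0,0,0]],"fingers":[1,1,1]}'
python3 - <<'E'
from h import *
plan(tw(Q,[-85,5,195])[0],tool(-21.4,-15))
E
```

```text
t: 6.3
tcp_pos: [0.4016, -0.3735, 0.1744]
eef_rot: [0.59, 0.797, -0.077, 0.102]
wrist_force: [0.7, -1.4, -2.4]
opening: 0.0426
pos [ 0.4016 -0.3735  0.1744] j [-38.   5. -30.  43.  -8.  34.] need rows 3.73 F [ 0.7 -1.4 -2.4] op 0.0426 t 6.3
n 4 dr [2.41, -0.07, 9.29]
[1.91, 2.48, -1.04]
[2.28, 2.09, -1.14]
[2.58, 1.64, -1.22]
[2.81, 1.15, -1.28]
```

```bash
python3 -m handwheel '{"linear":[[1.9,2.5,-1.0],[2.3,2.1,-1.1],[2.6,1.6,-1.2],[2.8,1.2,-1.3],[0,0,0]],"dr":[[2.4,0,9.3],[2.4,0,9.3],[2.4,0,9.3],[2.4,0,9.3],[0,0,0]],"fingers":[1,1,1,1,1]}'
python3 - <<'E'
from h import *
plan(tw(Q,[0,0,150])[0],tool(-21.4,-15))
print(inv(Q,ctrl.sense()["tcp_pos"]))
p=ctrl.camera("top");crop(p,280,150,400,260,"top8.png",6)
p=ctrl.camera("side");crop(p,250,150,410,270,"side8.png",5)
E
```

```text
t: 6.92
tcp_pos: [0.4774, -0.2636, 0.2008]
eef_rot: [0.826, 0.548, -0.105, 0.076]
wrist_force: [0.2, -0.6, -1.7]
opening: 0.0431
pos [ 0.4774 -0.2636  0.2008] j [-20.  13. -16.  61. -15.  93.] need rows 1.58 F [ 0.2 -0.6 -1.7] op 0.0431 t 6.925
n 2 dr [0.11, -0.08, -0.76]
[0.4, 3.96, 2.57]
[0.36, 3.97, 2.56]
[[-79.68556927   7.2370335 ]]
```

View pics/top8.png

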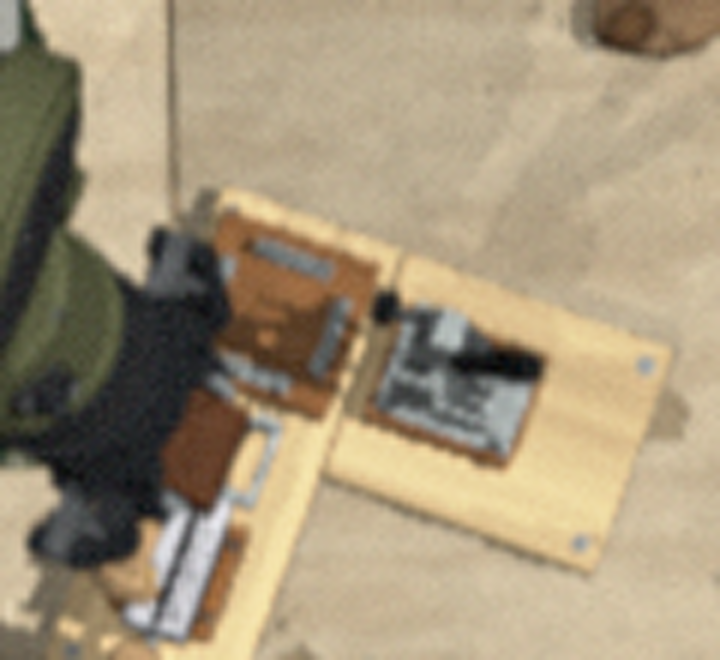

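View pics/side8.png

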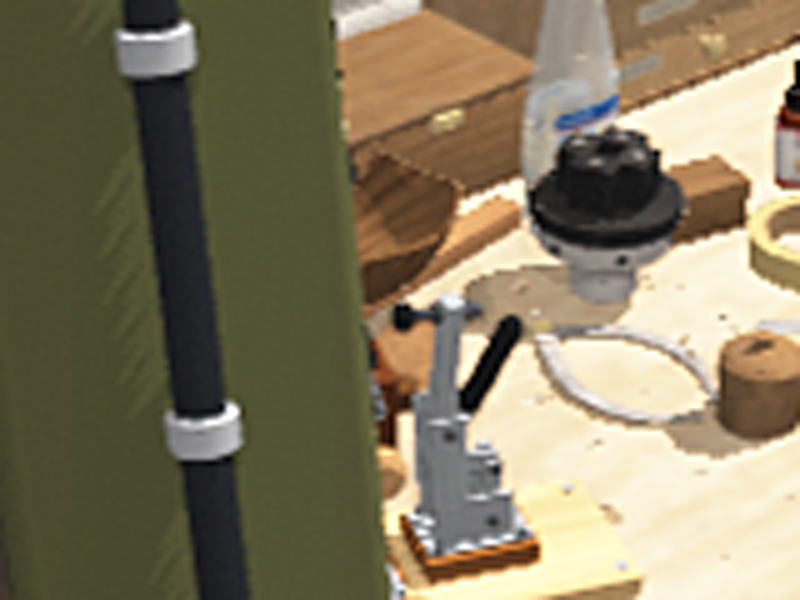

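Run:
```python
from h import *
p=ctrl.camera("top")
f=lambda u:(np.array(u,float)+.5)/6-.5+np.array([280,150])
for z in(.205,.21): print(inv(Q,U(p,f([(255,412),(208,508)]),z)))
c=inv(Q,ctrl.sense()["tcp_pos"])[0]
def pol(c,dy,z): 
    B=[(c[0]+a,c[1]+dy+b,z) for a,b in((-22,-22),(22,-22),(22,22),(-22,22))]; return (tw(Q,B),(0,255,0))
overlay(p,(290,180,360,260),9,"ov9.png",[pol(c,2,210)])
```

```text
[[ -60.17363889  -15.81439665]
 [-102.80497375  -11.67075111]]
[[ -60.69778803  -16.04315118]
 [-103.17900774  -11.91409641]]
```

View pics/ov9.png

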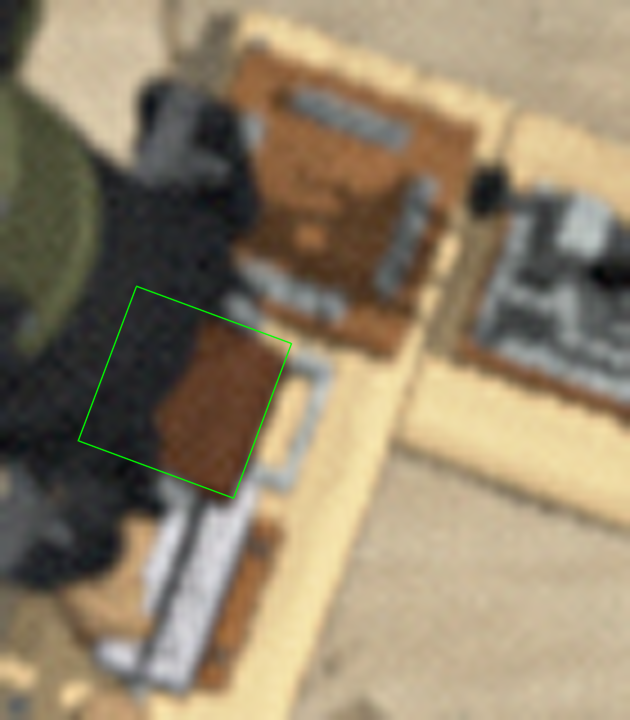

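```bash
python3 -m handwheel '{"linear":[[0.2,4.0,2.6],[0.2,4.0,2.5],[0,0,0]],"dr":[[0,0,-0.8],[0,0,-0.8],[0,0,0]],"fingers":[1,1,1]}'
python3 - <<'E'
from h import *
plan(tw(Q,[0,-2,110])[0],tool(-21.4,-15))
p=ctrl.camera("top")
c=inv(Q,ctrl.sense()["tcp_pos"])[0]; z=ctrl.sense()["tcp_pos"][2]*1e3+9;print(c)
def pol(c,dy,z): 
    B=[(c[0]+a,c[1]+dy+b,z) for a,b in((-22,-22),(22,-22),(22,22),(-22,22))]; return (tw(Q,B),(0,255,0))
overlay(p,(290,180,360,260),9,"ov10.png",[pol(c,2,z)])
E
```

```text
t: 7.45
tcp_pos: [0.5442, -0.3078, 0.1496]
eef_rot: [0.819, 0.559, -0.107, 0.074]
wrist_force: [-0.8, -0.6, -2.5]
opening: 0.0427
pos [ 0.5442 -0.3078  0.1496] j [-22.  23.  -9.  57. -15.  89.] need rows 0.67 F [-0.8 -0.6 -2.5] op 0.0427 t 7.45
n 1 dr [0.13, -0.08, 0.01]
[1.75, 0.13, 3.63]
[-2.33755033 -9.53606116]
```

View pics/ov10.png

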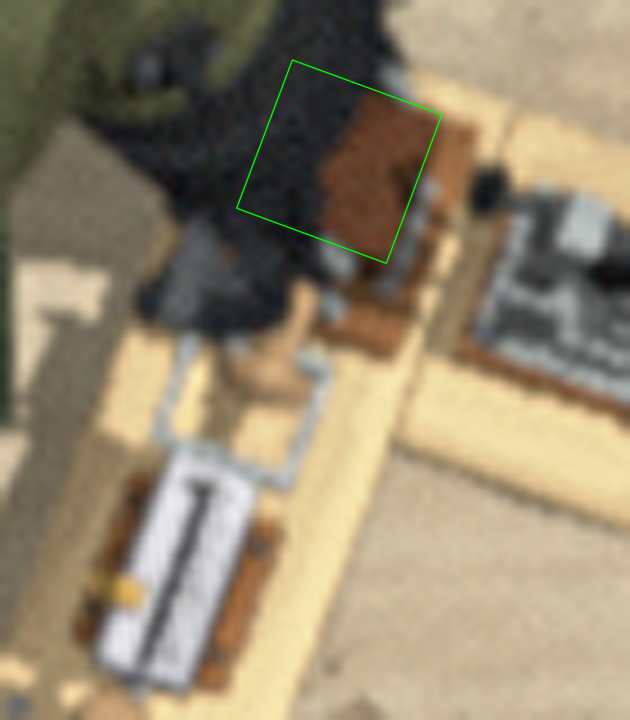

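```bash
cat >> h.py <<'E'
def st(tgt=None):
    s=ctrl.sense();print("tester",inv(Q,s["tcp_pos"])[0].round(1),"z",round(s["tcp_pos"][2]*1e3,1),"F",np.round(s["wrist_force"],1),"op",round(s["opening"],4),"t",s["t"])
E
python3 - <<'E'
from h import *
plan(tw(Q,[0,-2,149])[0],tool(-21.4,-15))
E
```

```text
pos [ 0.5433 -0.3075  0.1507] j [-22.  23. -10.  57. -15.  89.] need rows 0.13 F [-0.1 -0.2 -2.1] op 0.0429 t 7.5
n 1 dr [0.13, -0.07, -0.0]
[0.77, 0.23, -0.03]
```

```bash
python3 -m handwheel '{"linear":[[0.8,0.25,0],[0,0,0],[0.8,0,3.0],[0,0,0]],"dr":[[0,0,0],[0,0,0],[0,0,0],[0,0,0]],"fingers":[1,1,1,1]}'
python3 - <<'E'
from h import *
st();plan(tw(Q,[0,-2,100])[0],tool(-21.4,-15))
plan(tw(Q,[0,-2,72])[0],tool(-21.4,-15))
p=ctrl.camera("top")
c=inv(Q,ctrl.sense()["tcp_pos"])[0]; z=ctrl.sense()["tcp_pos"][2]*1e3+9
def pol(c,dy,z): 
    B=[(c[0]+a,c[1]+dy+b,z) for a,b in((-22,-22),(22,-22),(22,22),(-22,22))]; return (tw(Q,B),(0,255,0))
overlay(p,(290,180,360,260),9,"ov11.png",[pol(c,2,z)])
E
```

```text
t: 8.0
tcp_pos: [0.5469, -0.3007, 0.1205]
eef_rot: [0.819, 0.559, -0.106, 0.075]
wrist_force: [-0.1, 0.2, -1.5]
opening: 0.0429
tester [-1.5 -1.9] z 120.5 F [-0.1  0.2 -1.5] op 0.0429 t 8.0
pos [ 0.5469 -0.3007  0.1205] j [-21.  24. -12.  54. -15.  90.] need rows 0.34 F [-0.1  0.2 -1.5] op 0.0429 t 8.0
n 1 dr [0.28, -0.06, -0.05]
[0.52, 0.14, 1.98]
pos [ 0.5469 -0.3007  0.1205] j [-21.  24. -12.  54. -15.  90.] need rows 0.81 F [-0.1  0.2 -1.5] op 0.0429 t 8.0
n 1 dr [0.28, -0.06, -0.05]
[1.25, 0.13, 4.69]
```

View pics/ov11.png

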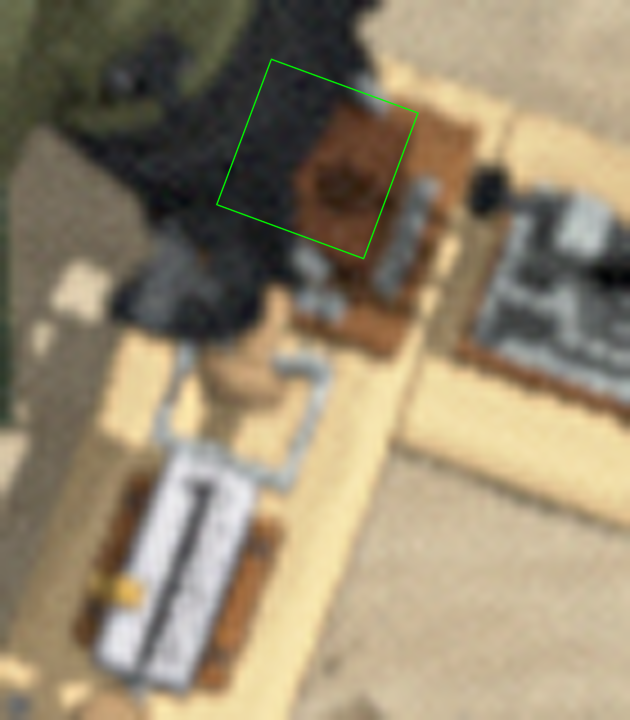

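```bash
python3 -m handwheel '{"linear":[[0.4,0.15,1.6],[0.4,0,1.5],[0,0,0]],"dr":[[0.3,0,0],[0,0,0],[0,0,0]],"fingers":[1,1,1]}'
python3 - <<'E'
from h import *
st();plan(tw(Q,[0,-2,72])[0],tool(-21.4,-15))
p=ctrl.camera("top")
overlay(p,(290,180,360,260),9,"ov12.png",[])
p=ctrl.camera("side");crop(p,250,150,410,270,"side12.png",5)
E
```

```text
t: 8.43
tcp_pos: [0.5514, -0.3029, 0.0913]
eef_rot: [0.82, 0.558, -0.106, 0.076]
wrist_force: [-0.6, 0.4, -1.3]
opening: 0.0428
tester [ 3.5 -2.3] z 91.3 F [-0.6  0.4 -1.3] op 0.0428 t 8.425
pos [ 0.5514 -0.3029  0.0913] j [-21.  26. -13.  50. -15.  90.] need rows 0.33 F [-0.6  0.4 -1.3] op 0.0428 t 8.425
n 1 dr [0.37, -0.02, -0.15]
[0.53, -0.36, 1.85]
```

View pics/ov12.png

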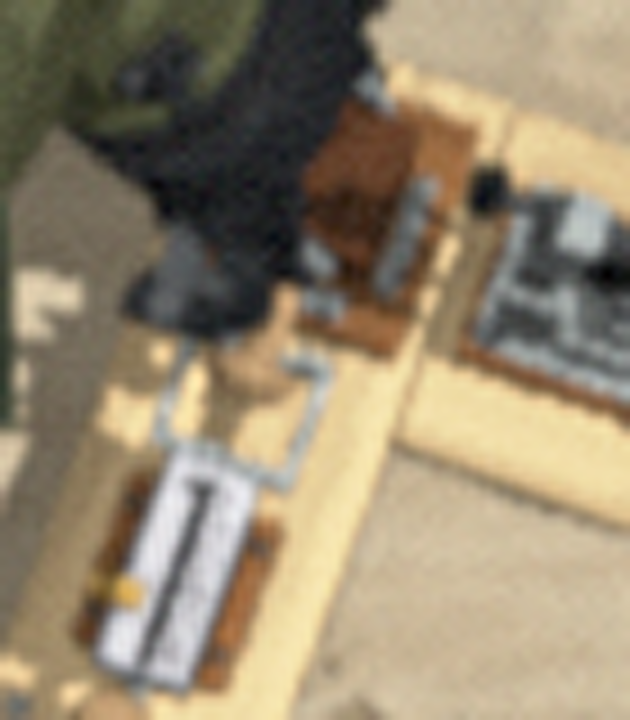

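View pics/side12.png

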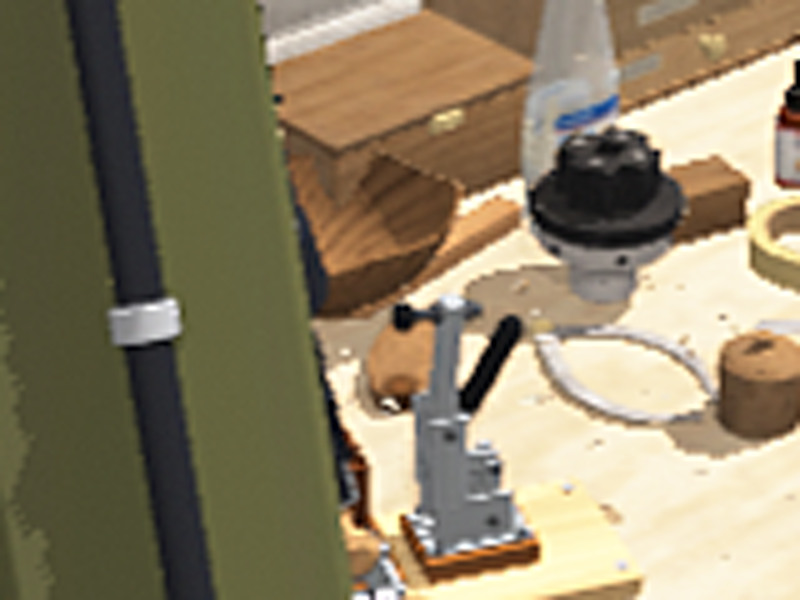

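```bash
python3 -m handwheel '{"linear":[[0,-0.35,0],[0,0,0],[0.2,0,0.7],[0,0,0]],"dr":[[0.3,0,0],[0,0,0],[0,0,0],[0,0,0]],"fingers":[1,1,1,1]}'
python3 - <<'E'
from h import *
st();plan(tw(Q,[0,-2,72])[0],tool(-21.4,-15))
E
```

```text
t: 9.02
tcp_pos: [0.5494, -0.3021, 0.0858]
eef_rot: [0.82, 0.557, -0.106, 0.075]
wrist_force: [0.2, -0.1, -2.0]
opening: 0.0425
tester [ 1.4 -2.3] z 85.8 F [ 0.2 -0.1 -2. ] op 0.0425 t 9.025
pos [ 0.5494 -0.3021  0.0858] j [-21.  27. -13.  50. -15.  90.] need rows 0.23 F [ 0.2 -0.1 -2. ] op 0.0425 t 9.025
n 1 dr [0.25, -0.01, -0.21]
[0.39, -0.15, 1.33]
```

```bash
python3 -m handwheel '{"linear":[[0.15,-0.15,0.5],[0.15,0,0.5],[0,0,0]],"dr":[[0.2,0,0],[0,0,0],[0,0,0]],"fingers":[1,1,1]}'
python3 - <<'E'
from h import *
st();plan(tw(Q,[0,-2,71])[0],tool(-21.4,-15))
E
```

```text
t: 9.4
tcp_pos: [0.5485, -0.3013, 0.0748]
eef_rot: [0.82, 0.557, -0.107, 0.074]
wrist_force: [0.4, 0.8, -2.0]
opening: 0.0427
tester [ 0.2 -2. ] z 74.8 F [ 0.4  0.8 -2. ] op 0.0427 t 9.4
pos [ 0.5485 -0.3013  0.0748] j [-21.  27. -14.  49. -15.  90.] need rows 0.06 F [ 0.4  0.8 -2. ] op 0.0427 t 9.4
n 1 dr [0.08, -0.0, -0.22]
[0.1, -0.02, 0.37]
```

```bash
python3 -m handwheel '{"linear":[[0.1,0,0.3],[0.05,0,0.2],[0,0,0]],"dr":[[0,0,0],[0,0,0],[0,0,0]],"fingers":[1,1,1]}'
python3 - <<'E'
from h import *
st()
E
```

```text
t: 9.78
tcp_pos: [0.5488, -0.301, 0.0716]
eef_rot: [0.82, 0.557, -0.107, 0.075]
wrist_force: [-0.5, 0.5, -2.2]
opening: 0.0428
tester [ 0.5 -1.6] z 71.6 F [-0.5  0.5 -2.2] op 0.0428 t 9.775
```

```bash
python3 -m handwheel '{"linear":[[0.05,0,0.3],[0,0,0]],"dr":[[0,0,0],[0,0,0]],"fingers":[1,1]}'
python3 - <<'E'
from h import *
st()
E
```

```text
t: 10.02
tcp_pos: [0.5493, -0.301, 0.0717]
eef_rot: [0.82, 0.558, -0.107, 0.076]
wrist_force: [-0.0, 0.5, -2.2]
opening: 0.043
tester [ 0.9 -1.3] z 71.7 F [-0.   0.5 -2.2] op 0.043 t 10.025
```

```bash
python3 -m handwheel '{"linear":[[0.05,-0.05,0.4],[0.05,0,0.3]],"dr":[[0,0,0],[0,0,0]],"fingers":[1,1]}'
python3 - <<'E'
from h import *
st()
p=ctrl.camera("top")
overlay(p,(290,180,360,260),9,"ov13.png",[])
E
```

```text
t: 10.28
tcp_pos: [0.5496, -0.3011, 0.0712]
eef_rot: [0.819, 0.558, -0.106, 0.077]
wrist_force: [-7.2, 9.6, 27.1]
opening: 0.0429
tester [ 1.3 -1.3] z 71.2 F [-7.2  9.6 27.1] op 0.0429 t 10.275
```

View pics/ov13.png

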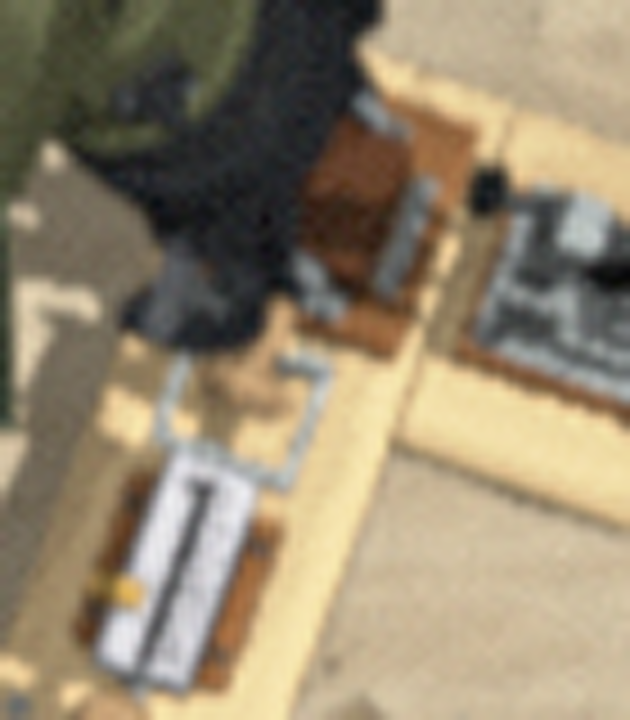

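```bash
python3 -m handwheel '{"linear":[[0,0,-0.1],[0,0,0],[0,0,0],[0,0,-2],[0,0,-5],[0,0,-5]],"dr":[[0,0,0],[0,0,0],[0,0,0],[0,0,0],[0,0,0],[0,0,0]],"fingers":[1,-0.27,-0.27,-0.27,-0.27,-0.27]}'
python3 - <<'E'
from ov import *
st()
p=ctrl.camera("top");S=[Q[0],Q[1],Q[2]]
def up(q): return [(tw(q,rect(-22,22,-22,22,80)),(0,255,0))]
overlay(p,(290,180,370,260),9,"ov14.png",[])
overlay(p,(290,180,370,260),9,"ov14b.png",up(Q))
p=ctrl.camera("side");crop(p,250,150,410,270,"side14.png",5)
E
```

```text
t: 11.08
tcp_pos: [0.5568, -0.271, 0.1838]
eef_rot: [0.819, 0.558, -0.11, 0.073]
wrist_force: [0.8, -0.4, 0.7]
opening: 0.0541
tester [-3.1 29.3] z 183.8 F [ 0.8 -0.4  0.7] op 0.0541 t 11.075
```

View pics/ov14.png

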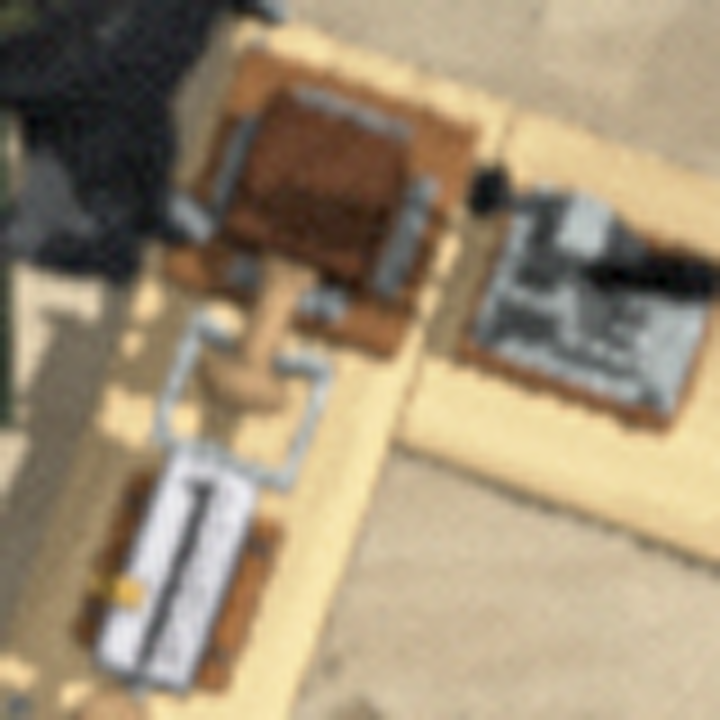

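View pics/side14.png

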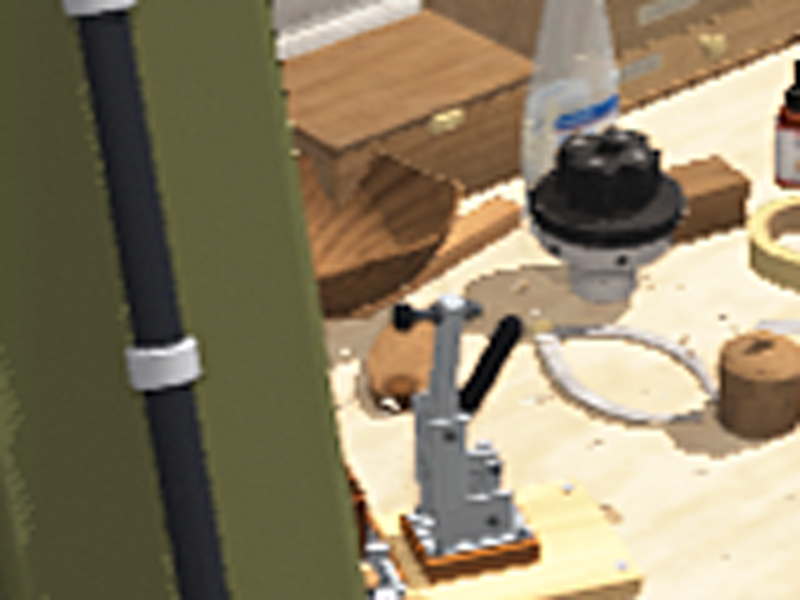

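Run:
```python
from h import *
plan(tw(Q,[0,20,280])[0],tool(-21.4,-5))
```

```text
pos [ 0.5607 -0.2716  0.1887] j [-18.  22.  -6.  63. -15.  93.] need rows 1.53 F [ 0.3 -0.5  0.8] op 0.0539 t 11.175
n 2 dr [0.21, 5.06, -0.06]
[-1.68, -0.0, -4.27]
[-1.3, -0.02, -4.4]
```

```bash
python3 -m handwheel '{"linear":[[-1.7,0,-4.3],[-1.3,0,-4.4]],"dr":[[0.2,5,0],[0,5,0]],"fingers":[-0.27,-0.27]}'
python3 - <<'E'
from h import *
st();plan(tw(Q,[0,-145,260])[0],tool(-21.4,20))
E
```

```text
t: 11.42
tcp_pos: [0.5554, -0.2784, 0.2769]
eef_rot: [0.825, 0.564, -0.036, 0.022]
wrist_force: [0.8, 0.2, -0.1]
opening: 0.0546
tester [-1.7 22. ] z 276.9 F [ 0.8  0.2 -0.1] op 0.0546 t 11.425
pos [ 0.5554 -0.2784  0.2769] j [-24.  20.   4.  74.  -5.  87.] need rows 2.8 F [ 0.8  0.2 -0.1] op 0.0546 t 11.425
n 3 dr [-0.09, 8.27, 0.04]
[-5.5, 0.04, 1.03]
[-5.59, 0.04, 0.23]
[-5.56, 0.05, -0.58]
```

```bash
python3 -m handwheel '{"linear":[[-5.5,0,0.8],[-5.6,0,0.2],[-5.6,0,-0.6],[0,0,0]],"dr":[[-0.1,8.3,0],[-0.1,8.3,0],[-0.1,8.3,0],[0,0,0]],"fingers":[-0.27,-0.27,-0.27,-0.27]}'
python3 - <<'E'
from h import *
st();plan(tw(Q,[0,-128,207])[0],tool(-21.4,20))
p=ctrl.camera("top");crop(p,280,170,400,280,"top15.png",6)
p=ctrl.camera("side");crop(p,250,120,410,240,"side15.png",5)
E
```

```text
t: 11.92
tcp_pos: [0.4957, -0.4424, 0.261]
eef_rot: [0.811, 0.556, 0.152, -0.098]
wrist_force: [0.2, -0.0, -1.2]
opening: 0.0543
tester [   2.7 -152.5] z 261.0 F [ 0.2 -0.  -1.2] op 0.0543 t 11.925
pos [ 0.4957 -0.4424  0.261 ] j [-50.  33.  19.  86.  18.  59.] need rows 0.99 F [ 0.2 -0.  -1.2] op 0.0543 t 11.925
n 1 dr [0.52, -0.87, 0.33]
[0.37, -0.32, 5.92]
```

View pics/top15.png

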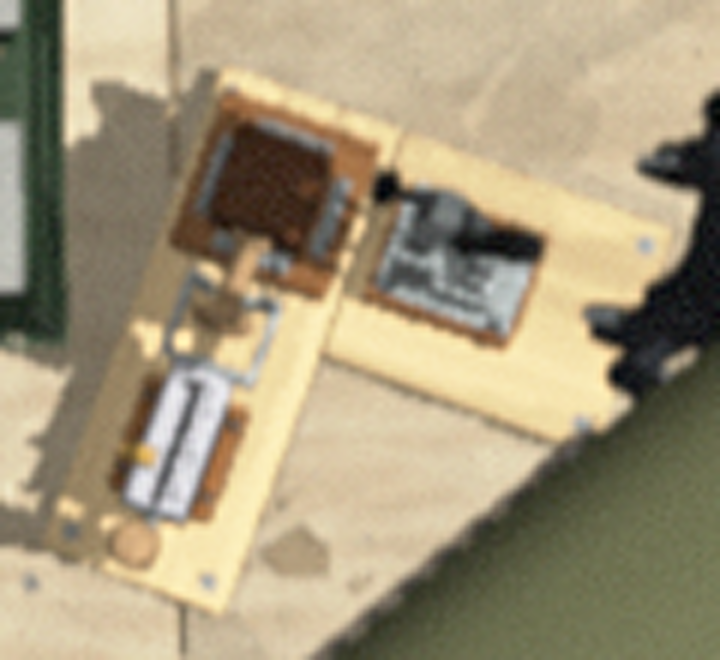

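View pics/side15.png

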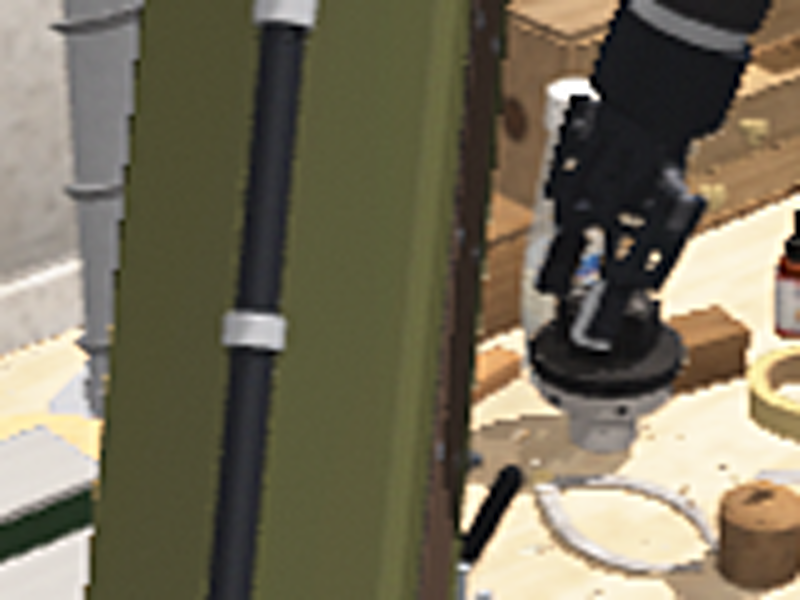

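```bash
python3 -m handwheel '{"linear":[[0.4,-0.3,5.0],[0,0,1.0],[0,0,0]],"dr":[[0.5,-0.9,0.3],[0,0,0],[0,0,0]],"fingers":[-0.27,-0.27,-0.27]}'
python3 - <<'E'
from h import *
st();plan(tw(Q,[0,-107.3,150.3])[0],tool(-21.4,20))
p=ctrl.camera("top");crop(p,310,170,410,245,"top16.png",8)
p=ctrl.camera("side");crop(p,280,120,420,240,"side16.png",5)
E
```

```text
t: 12.4
tcp_pos: [0.509, -0.4106, 0.2126]
eef_rot: [0.81, 0.561, 0.144, -0.093]
wrist_force: [0.6, -0.2, 0.4]
opening: 0.0542
tester [   3.4 -118.1] z 212.6 F [ 0.6 -0.2  0.4] op 0.0542 t 12.4
pos [ 0.509  -0.4106  0.2126] j [-47.  32.  11.  78.  18.  62.] need rows 1.06 F [ 0.6 -0.2  0.4] op 0.0542 t 12.4
n 2 dr [0.16, 0.16, 0.44]
[-0.54, -0.2, 3.11]
[-0.55, -0.18, 3.11]
```

View pics/top16.png

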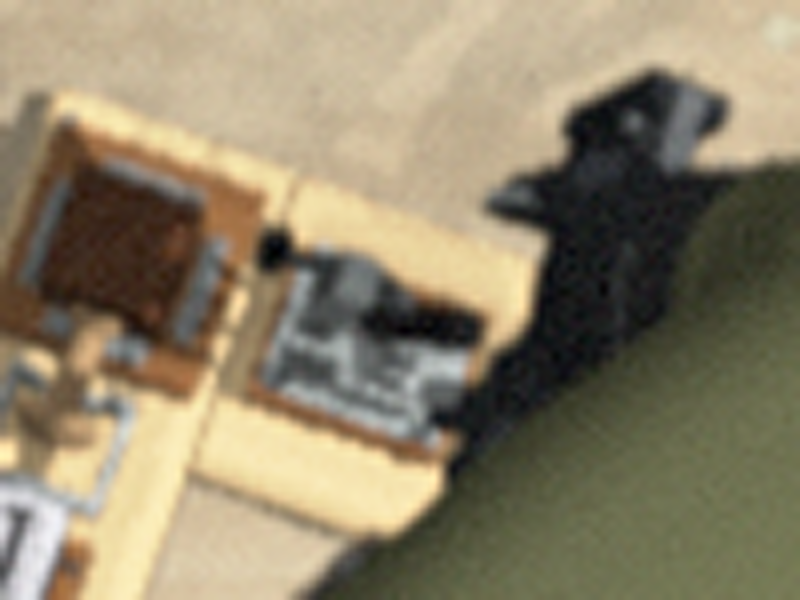

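View pics/side16.png

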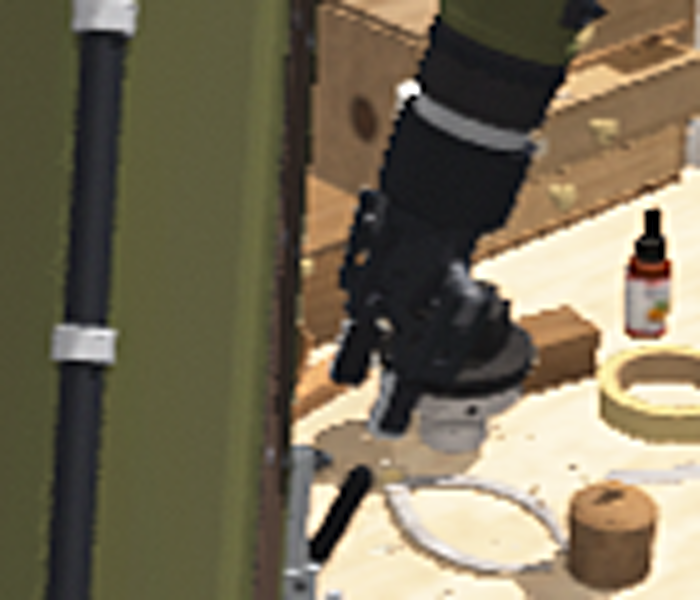

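```bash
python3 -m handwheel '{"linear":[[-1.1,-0.4,0.3],[0,0,0],[0,0,3.0],[0,0,0]],"dr":[[0.2,0.2,0.6],[0,0,0],[0,0,0],[0,0,0]],"fingers":[-0.27,-0.27,-0.27,-0.27]}'
python3 - <<'E'
from h import *
st();plan(tw(Q,[0,-107.3,150.3])[0],tool(-21.4,20))
p=ctrl.camera("top");crop(p,310,170,410,245,"top17.png",8)
p=ctrl.camera("side");crop(p,280,120,420,240,"side17.png",5)
E
```

```text
t: 13.0
tcp_pos: [0.5065, -0.413, 0.1813]
eef_rot: [0.813, 0.556, 0.144, -0.092]
wrist_force: [0.0, 0.3, -0.3]
opening: 0.0542
tester [   2.  -121.2] z 181.3 F [ 0.   0.3 -0.3] op 0.0542 t 13.0
pos [ 0.5065 -0.413   0.1813] j [-48.  32.   8.  74.  18.  62.] need rows 0.57 F [ 0.   0.3 -0.3] op 0.0542 t 13.0
n 1 dr [0.53, 0.3, 0.24]
[0.27, -0.23, 3.39]
```

View pics/top17.png

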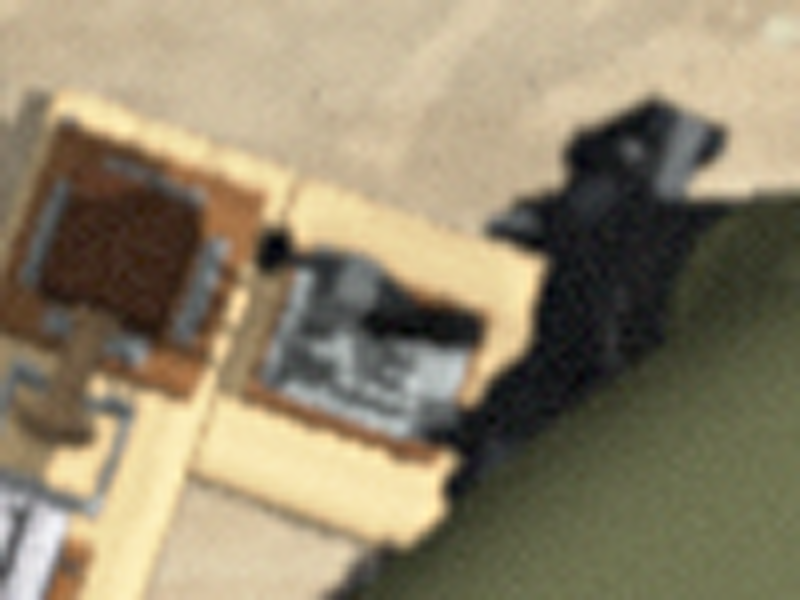

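View pics/side17.png

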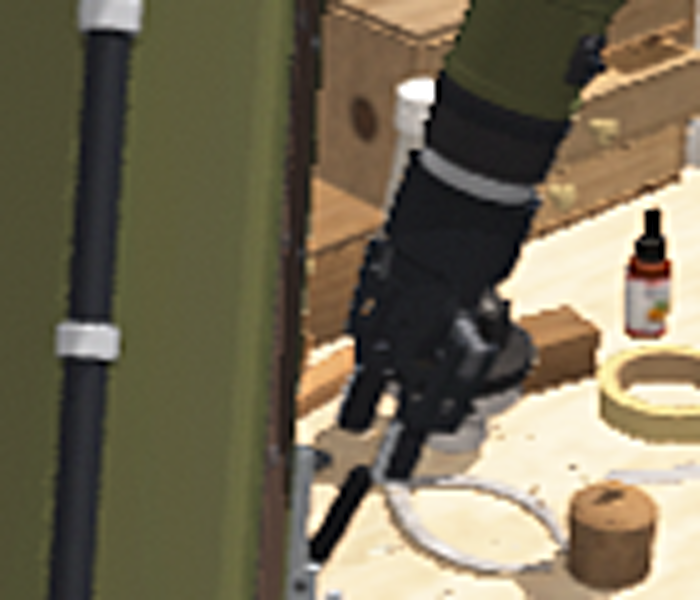

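Run:
```python
from h import *
p=ctrl.camera("side")
for X in([0,-106,150],[0,-115.7,167.5],[2,-121,181],[2,-117,168]): print(X,((P(p,tw(Q,X))-[280,120])*5).round(0))
p=ctrl.camera("top")
for X in([0,-106,150],[0,-115.7,167.5],[2,-121,181]): print(X,((P(p,tw(Q,X))-[310,170])*8).round(0))
```

```text
[0, -106, 150] [[347. 491.]]
[0, -115.7, 167.5] [[364. 461.]]
[2, -121, 181] [[372. 437.]]
[2, -117, 168] [[365. 458.]]
[0, -106, 150] [[437. 326.]]
[0, -115.7, 167.5] [[470. 330.]]
[2, -121, 181] [[492. 324.]]
```

```bash
python3 -m handwheel '{"linear":[[0.25,-0.25,2.0],[0,0,1.5],[0,0,0]],"dr":[[0.5,0.3,0.2],[0,0,0],[0,0,0]],"fingers":[-0.27,-0.27,-0.27]}'
python3 - <<'E'
from h import *
st();plan(tw(Q,[0,-107.3,150.3])[0],tool(-21.4,20))
p=ctrl.camera("side");crop(p,280,120,420,240,"side18.png",5)
E
```

```text
t: 13.58
tcp_pos: [0.5113, -0.4002, 0.1507]
eef_rot: [0.813, 0.555, 0.144, -0.095]
wrist_force: [-0.2, 0.3, 1.4]
opening: 0.0543
tester [   1.8 -107.6] z 150.7 F [-0.2  0.3  1.4] op 0.0543 t 13.575
pos [ 0.5113 -0.4002  0.1507] j [-47.  33.   4.  70.  18.  63.] need rows 0.04 F [-0.2  0.3  1.4] op 0.0543 t 13.575
n 1 dr [0.32, 0.14, 0.11]
[0.01, -0.18, 0.05]
```

View pics/side18.png

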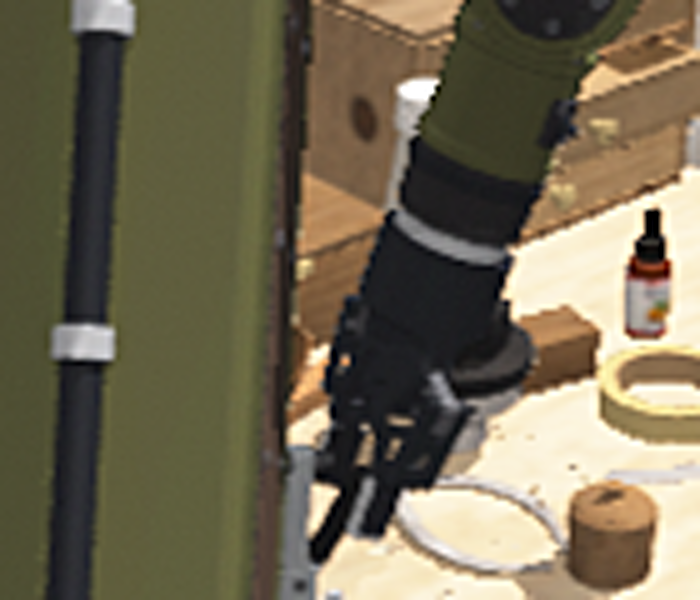

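```bash
python3 -m handwheel '{"linear":[[0,-0.2,0],[0,0,0],[0,0,0],[0,0,0],[0,0,0]],"dr":[[0.3,0,0],[0,0,0],[0,0,0],[0,0,0],[0,0,0]],"fingers":[0.4,1,1,1,1]}'
python3 - <<'E'
from h import *
st()
R0=R.from_quat(ctrl.sense()["eef_rot"])
p=ctrl.camera("side");crop(p,280,120,420,240,"side19.png",5)
# tester direction in tool axes
for v in([0,-10,0],[0,0,-10],[10,0,0]):
    w=tw([0,0,Q[2]],v)[0]*100; print(v,R0.inv().apply(w).round(2))
E
```

```text
t: 14.25
tcp_pos: [0.5111, -0.4007, 0.1521]
eef_rot: [0.813, 0.556, 0.143, -0.095]
wrist_force: [1.6, -0.4, -2.4]
opening: 0.013
tester [   1.8 -108.1] z 152.1 F [ 1.6 -0.4 -2.4] op 0.013 t 14.25
[0, -10, 0] [-0.94 -0.   -0.34]
[0, 0, -10] [-0.34 -0.    0.94]
[10, 0, 0] [-0.  1.  0.]
```

View pics/side19.png

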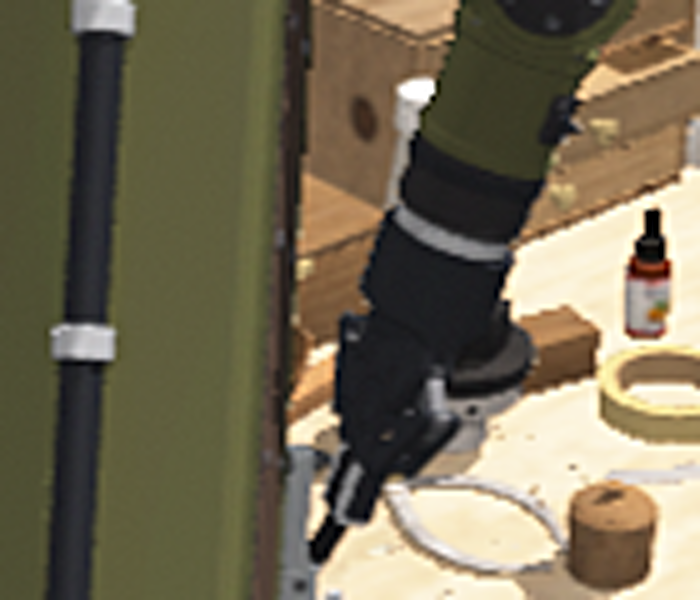

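```bash
python3 -m handwheel '{"linear":[[-0.8,0,-0.2],[-1.1,0,-0.1],[-1.4,0,0]],"dr":[[0,0,0],[0,0,0],[0,0,0]],"fingers":[1,1,1]}'
python3 - <<'E'
from h import *
st()
E
```

```text
t: 14.68
tcp_pos: [0.5013, -0.426, 0.1452]
eef_rot: [0.812, 0.557, 0.148, -0.098]
wrist_force: [-0.3, 2.8, 1.8]
opening: 0.0129
tester [   1.9 -135.2] z 145.2 F [-0.3  2.8  1.8] op 0.0129 t 14.675
```

```bash
python3 -m handwheel '{"linear":[[-1.7,0,0.1],[-1.3,0,0.3],[-1.1,0,0.7]],"dr":[[0,0,0],[0,0,0],[0,0,0]],"fingers":[1,1,1]}'
python3 - <<'E'
from h import *
st();plan(tw(Q,[2,-176,120])[0],tool(-21.4,20))
E
```

```text
t: 15.05
tcp_pos: [0.4873, -0.4622, 0.1206]
eef_rot: [0.812, 0.556, 0.148, -0.097]
wrist_force: [-5.2, -2.0, 9.2]
opening: 0.0122
tester [   2.1 -174.1] z 120.6 F [-5.2 -2.   9.2] op 0.0122 t 15.05
pos [ 0.4873 -0.4622  0.1206] j [-52.  38.   9.  71.  18.  58.] need rows 0.05 F [-5.2 -2.   9.2] op 0.0122 t 15.05
n 1 dr [0.32, -0.33, 0.27]
[-0.2, -0.01, -0.01]
```

```bash
python3 -m handwheel '{"linear":[[-0.6,0,0.8],[-0.4,0,1.0],[0,0,0]],"dr":[[0,0,0],[0,0,0],[0,0,0]],"fingers":[1,1,1]}'
python3 - <<'E'
from h import *
st()
p=ctrl.camera("side");crop(p,280,120,420,240,"side20.png",5)
p=ctrl.camera("top");crop(p,290,170,390,245,"top20.png",8)
E
```

```text
t: 15.42
tcp_pos: [0.4827, -0.4726, 0.0993]
eef_rot: [0.814, 0.555, 0.144, -0.094]
wrist_force: [6.8, 9.2, -2.9]
opening: 0.0116
tester [   1.7 -185.4] z 99.3 F [ 6.8  9.2 -2.9] op 0.0116 t 15.425
```

View pics/side20.png

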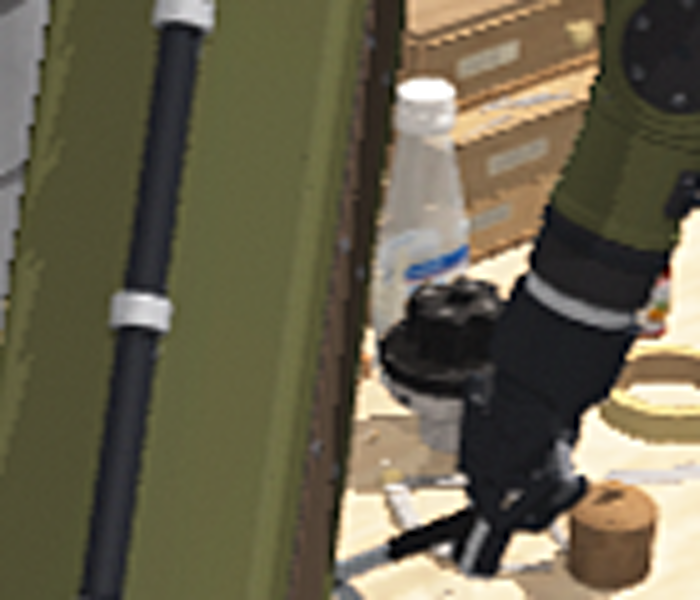

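View pics/top20.png

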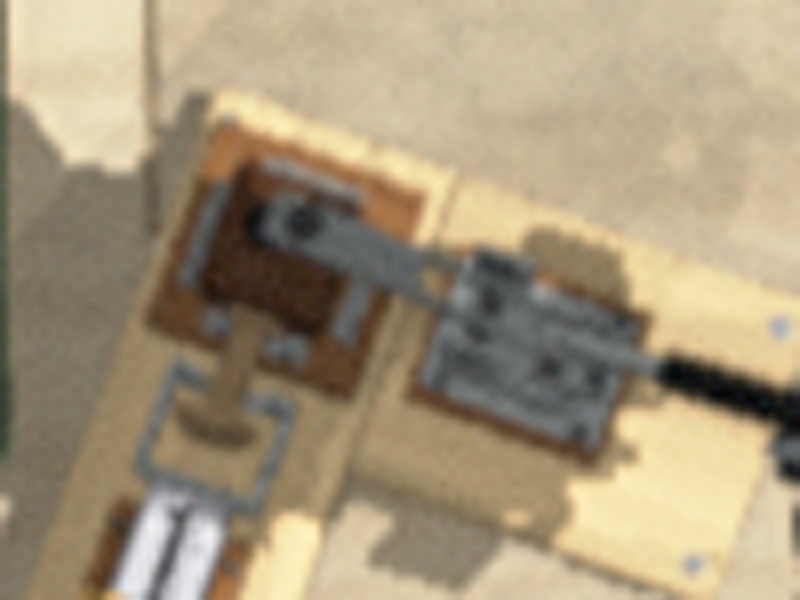

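```bash
python3 -m handwheel '{"linear":[[0.1,0,1.4],[0.15,0,1.3],[0,0,0]],"dr":[[0,0,0],[0,0,0],[0,0,0]],"fingers":[1,1,1]}'
python3 - <<'E'
from h import *
st()
p=ctrl.camera("side");crop(p,280,120,420,240,"side21.png",5)
E
```

```text
t: 15.9
tcp_pos: [0.4842, -0.4697, 0.0761]
eef_rot: [0.816, 0.555, 0.138, -0.089]
wrist_force: [4.9, 9.2, 4.5]
opening: 0.0101
tester [   2.  -182.2] z 76.1 F [4.9 9.2 4.5] op 0.0101 t 15.9
```

View pics/side21.png

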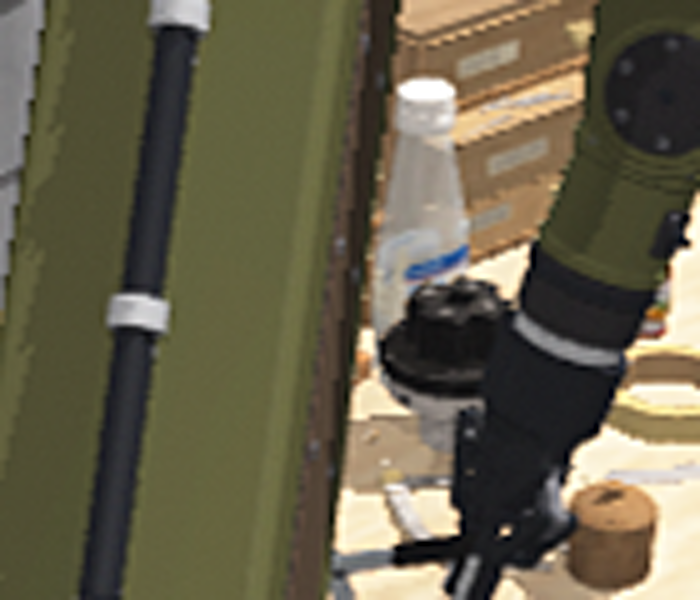

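```bash
python3 -m handwheel '{"linear":[[0.3,0,1.0],[0.2,0,0.8],[0,0,0]],"dr":[[0,0,0],[0,0,0],[0,0,0]],"fingers":[1,1,1]}'
python3 - <<'E'
from h import *
st()
p=ctrl.camera("side");crop(p,280,120,420,240,"side22.png",5)
E
```

```text
t: 16.32
tcp_pos: [0.485, -0.4681, 0.0617]
eef_rot: [0.817, 0.555, 0.132, -0.084]
wrist_force: [1.6, 4.9, 4.3]
opening: 0.0095
tester [   2.1 -180.4] z 61.7 F [1.6 4.9 4.3] op 0.0095 t 16.325
```

View pics/side22.png

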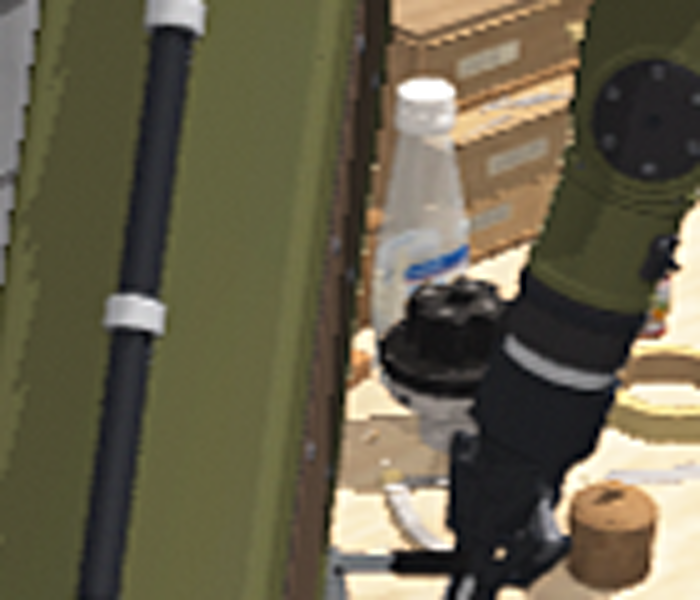

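Run:
```python
from h import *
p=ctrl.camera("side");q=ctrl.camera("top")
for X in([0,-168,78],[0,-170,84],[0,-174,100],[2,-180,62]): print(X,((P(p,tw(Q,X))-[280,120])*5).round(0),((P(q,tw(Q,X))-[310,170])*8).round(0))
crop(q,310,170,410,245,"top23.png",8)
```

```text
[0, -168, 78] [[447. 579.]] [[601. 420.]]
[0, -170, 84] [[450. 570.]] [[609. 420.]]
[0, -174, 100] [[458. 545.]] [[626. 419.]]
[2, -180, 62] [[464. 597.]] [[633. 432.]]
```

View pics/top23.png

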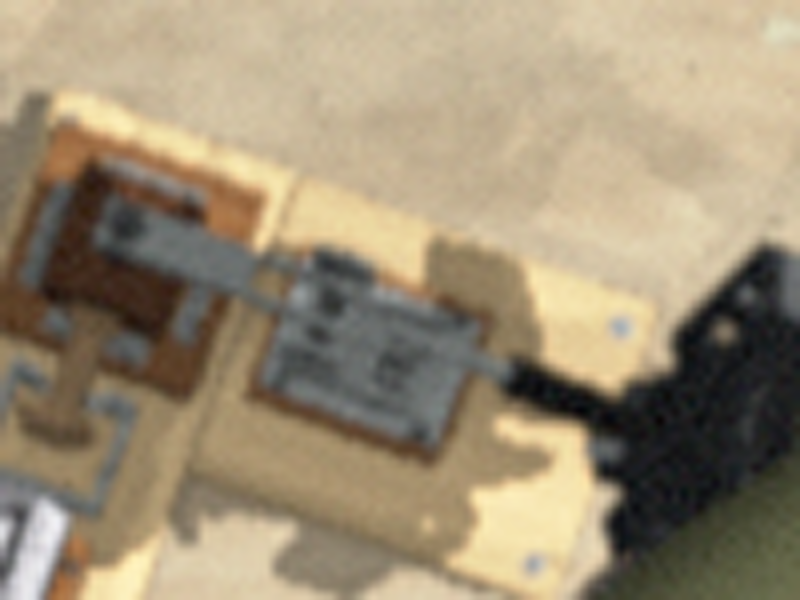

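```bash
python3 -m handwheel '{"linear":[[0,0,0],[0,0,0],[0,0,-3],[0,0,-5],[0,0,0]],"dr":[[0,0,0],[0,0,0],[0,0,0],[0,0,0],[0,0,0]],"fingers":[-0.2,-0.2,-0.2,0.5,1]}'
python3 - <<'E'
from h import *
st();plan(tw(Q,[1,-170,130])[0],tool(-21.4,15))
p=ctrl.camera("side");crop(p,280,120,420,240,"side24.png",5)
q=ctrl.camera("top");crop(q,310,170,410,245,"top24.png",8)
E
```

```text
t: 17.1
tcp_pos: [0.4755, -0.4909, 0.1388]
eef_rot: [0.817, 0.555, 0.131, -0.085]
wrist_force: [0.3, 0.2, 0.4]
opening: 0.0152
tester [   1.6 -205.1] z 138.8 F [0.3 0.2 0.4] op 0.0152 t 17.1
pos [ 0.4755 -0.4909  0.1388] j [-53.  38.  12.  73.  15.  57.] need rows 0.6 F [0.3 0.2 0.4] op 0.0152 t 17.1
n 1 dr [0.43, -2.93, -0.12]
[3.06, -0.08, 1.92]
```

View pics/side24.png

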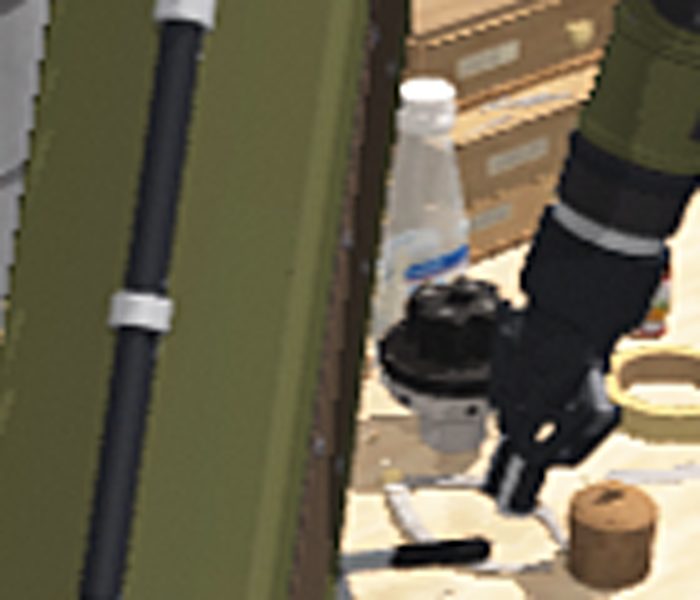

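View pics/top24.png

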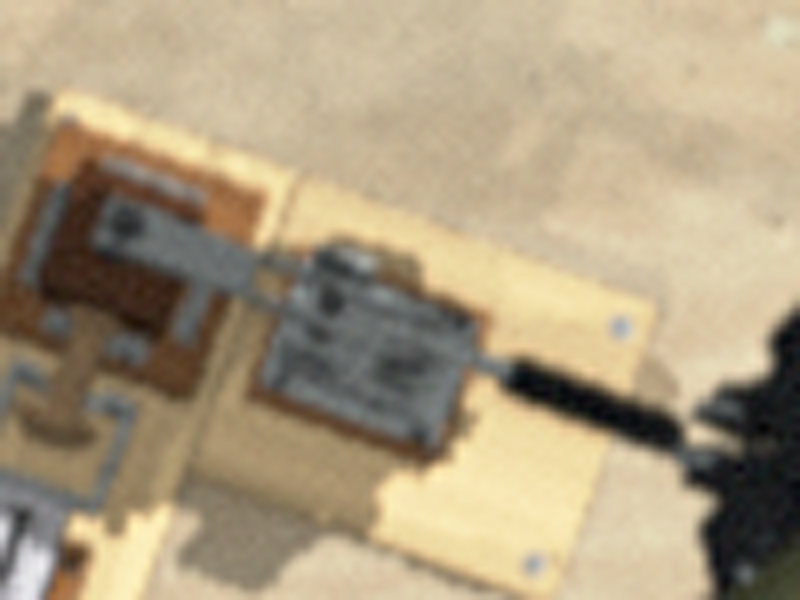

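```bash
python3 -m handwheel '{"linear":[[3.3,-0.1,1.2],[0,0,0]],"dr":[[0.4,-2.9,0],[0,0,0]],"fingers":[1,1]}'
python3 - <<'E'
from h import *
st();plan(tw(Q,[1,-166,118])[0],tool(-21.4,15))
plan(tw(Q,[1,-164,98])[0],tool(-21.4,15))
p=ctrl.camera("side");crop(p,280,120,420,240,"side25.png",5)
E
```

```text
t: 17.45
tcp_pos: [0.4853, -0.4531, 0.13]
eef_rot: [0.82, 0.557, 0.107, -0.079]
wrist_force: [-0.1, -0.1, -0.0]
opening: -0.0003
tester [  -3.1 -166.3] z 130.0 F [-0.1 -0.1 -0. ] op -0.0003 t 17.45
pos [ 0.4853 -0.4531  0.13  ] j [-49.  35.   6.  69.  13.  61.] need rows 0.21 F [-0.1 -0.1 -0. ] op -0.0003 t 17.45
n 1 dr [-0.55, -0.27, -0.25]
[-0.29, 0.42, 1.16]
pos [ 0.4853 -0.4531  0.13  ] j [-49.  35.   6.  69.  13.  61.] need rows 0.54 F [-0.1 -0.1 -0. ] op -0.0003 t 17.45
n 1 dr [-0.55, -0.27, -0.25]
[-0.62, 0.44, 3.14]
```

View pics/side25.png

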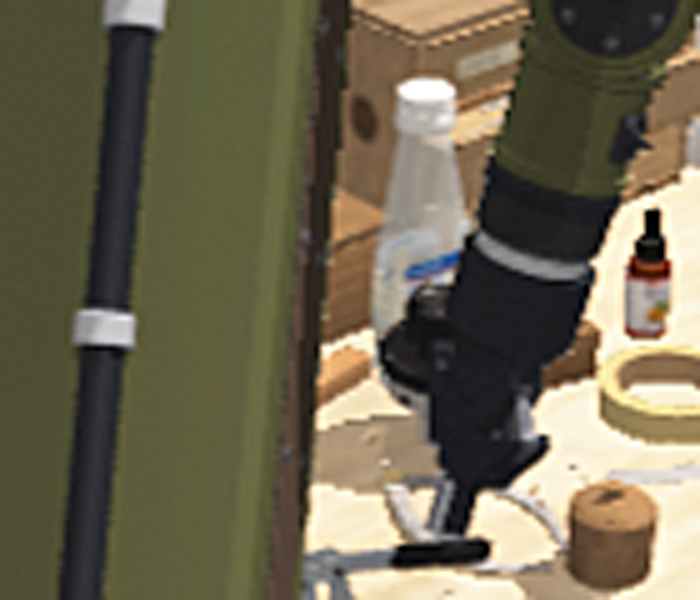

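```bash
python3 -m handwheel '{"linear":[[-0.1,0.5,0.5],[0,0,0],[-0.3,0,1.2]],"dr":[[-0.5,-0.3,0],[0,0,0],[0,0,0]],"fingers":[1,1,1]}'
python3 - <<'E'
from h import *
st();plan(tw(Q,[1,-165,98])[0],tool(-21.4,15))
E
```

```text
t: 17.88
tcp_pos: [0.4892, -0.4565, 0.1113]
eef_rot: [0.821, 0.556, 0.108, -0.074]
wrist_force: [0.6, -0.2, 2.5]
opening: 0.0001
tester [   1.8 -168. ] z 111.3 F [ 0.6 -0.2  2.5] op 0.0001 t 17.875
pos [ 0.4892 -0.4565  0.1113] j [-49.  35.   5.  67.  13.  62.] need rows 0.23 F [ 0.6 -0.2  2.5] op 0.0001 t 17.875
n 1 dr [-0.02, -0.01, -0.4]
[-0.05, -0.08, 1.36]
```

```bash
python3 -m handwheel '{"linear":[[-0.1,-0.1,0.8],[0,0,0.8],[0,0,0.3]],"dr":[[0,0,0],[0,0,0],[0,0,0]],"fingers":[1,1,1]}'
python3 - <<'E'
from h import *
st()
E
python3 -m handwheel '{"linear":[[0,0,0.8]],"dr":[[0,0,0]],"fingers":[1]}'
python3 - <<'E'
from h import *
st()
p=ctrl.camera("side");crop(p,280,120,420,240,"side26.png",5)
E
```

```text
t: 18.25
tcp_pos: [0.4892, -0.4555, 0.1008]
eef_rot: [0.822, 0.555, 0.108, -0.071]
wrist_force: [-10.1, 3.2, 25.6]
opening: -0.0
tester [   1.4 -167.1] z 100.8 F [-10.1   3.2  25.6] op -0.0 t 18.25
t: 18.38
tcp_pos: [0.4895, -0.4553, 0.0993]
eef_rot: [0.822, 0.554, 0.109, -0.069]
wrist_force: [-17.0, 0.9, 49.1]
opening: -0.0001
tester [   1.7 -166.8] z 99.3 F [-17.    0.9  49.1] op -0.0001 t 18.375
```

View pics/side26.png

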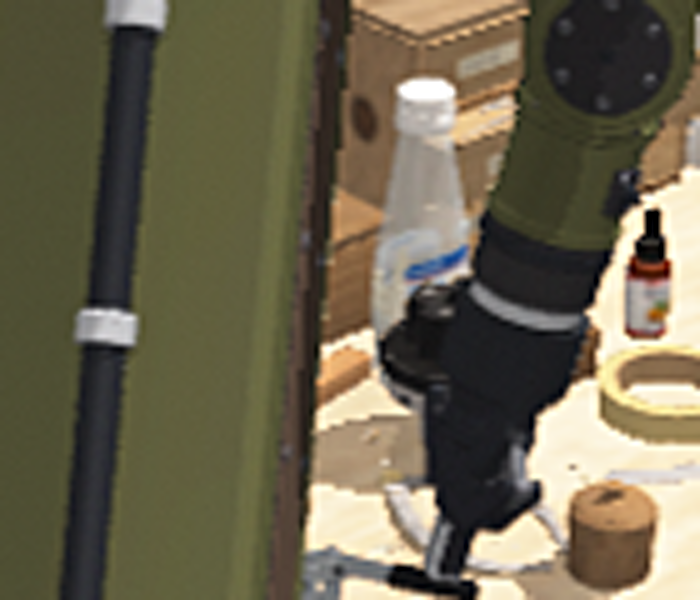

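```bash
python3 -m handwheel '{"linear":[[0,0,-2],[0,0,-5],[0,0,-5]],"dr":[[0,0,0],[0,0,0],[0,0,0]],"fingers":[1,1,1]}'
python3 - <<'E'
from h import *
st();plan(tw(Q,[-170,0,200])[0],tool(-21.4,0))
p=ctrl.camera("side");crop(p,280,120,420,240,"side27.png",5)
q=ctrl.camera("top");crop(q,290,170,410,260,"top27.png",6)
E
```

```text
t: 18.8
tcp_pos: [0.4745, -0.4829, 0.2161]
eef_rot: [0.823, 0.553, 0.108, -0.071]
wrist_force: [1.1, -1.0, -0.6]
opening: -0.0002
tester [  -2.2 -198. ] z 216.1 F [ 1.1 -1.  -0.6] op -0.0002 t 18.8
pos [ 0.4745 -0.4829  0.2161] j [-52.  33.  15.  79.  13.  60.] need rows 4.33 F [ 1.1 -1.  -0.6] op -0.0002 t 18.8
n 5 dr [0.04, -2.97, -0.15]
[3.71, -3.41, 1.31]
[3.78, -3.4, 1.12]
[3.84, -3.38, 0.92]
[3.89, -3.37, 0.72]
[3.93, -3.36, 0.52]
```

View pics/side27.png

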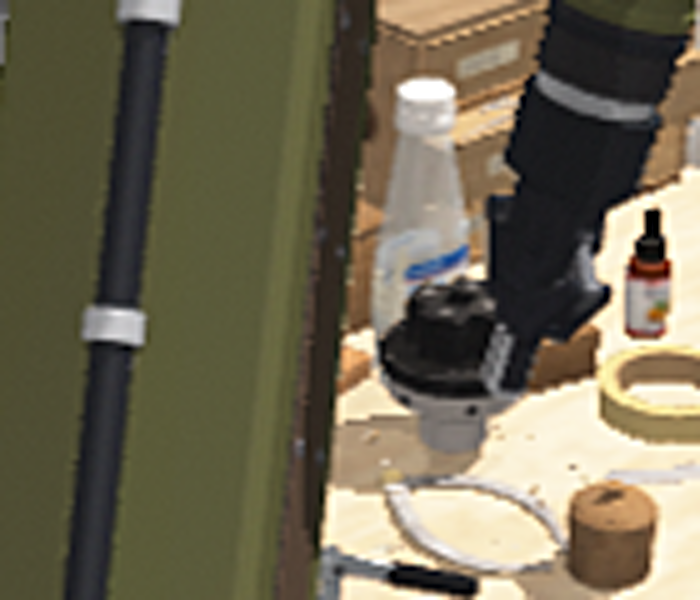

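View pics/top27.png

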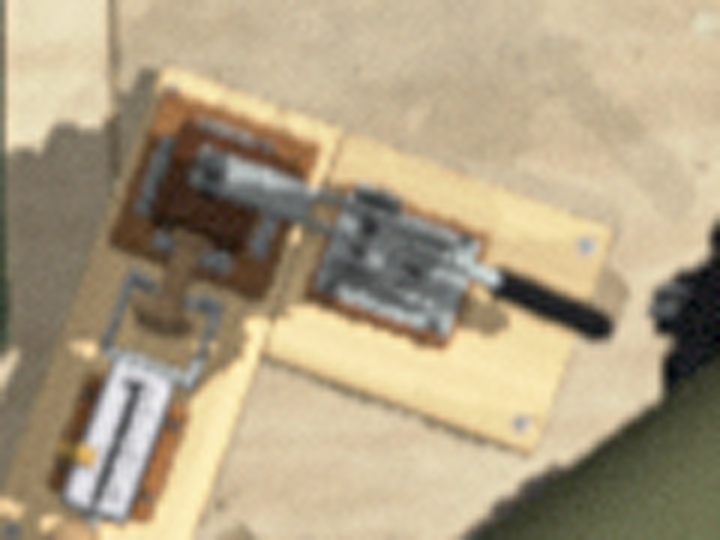

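```bash
python3 -m handwheel '{"linear":[[3.7,-3.4,1.1],[3.8,-3.4,0.9],[3.8,-3.4,0.8],[3.9,-3.4,0.6],[3.9,-3.4,0.4],[0,0,0]],"dr":[[0,-3,-0.2],[0,-3,-0.2],[0,-3,-0.2],[0,-3,-0.2],[0,-3,0],[0,0,0]],"fingers":[0.3,0.3,0.3,0.3,0.3,0.3]}'
python3 - <<'E'
from h import *
st();plan(tw(Q,[-170,0,150])[0],tool(-21.4,0))
p=ctrl.camera("side");crop(p,280,120,440,240,"side28.png",5)
q=ctrl.camera("top");crop(q,270,170,390,270,"top28.png",6)
E
```

```text
t: 19.65
tcp_pos: [0.3864, -0.2372, 0.2005]
eef_rot: [0.827, 0.561, -0.004, 0.008]
wrist_force: [-0.3, -0.7, -0.5]
opening: 0.0299
tester [-174.1   -1.5] z 200.5 F [-0.3 -0.7 -0.5] op 0.0299 t 19.65
pos [ 0.3864 -0.2372  0.2005] j [-31.   3. -27.  59.  -1.  81.] need rows 0.84 F [-0.3 -0.7 -0.5] op 0.0299 t 19.65
n 1 dr [0.47, 0.83, -0.29]
[0.23, 0.36, 5.05]
```

View pics/side28.png

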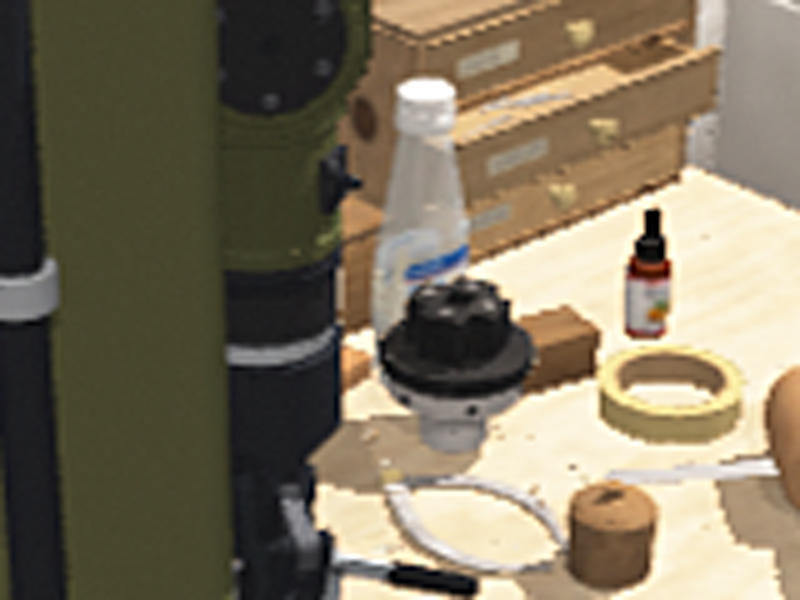

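View pics/top28.png

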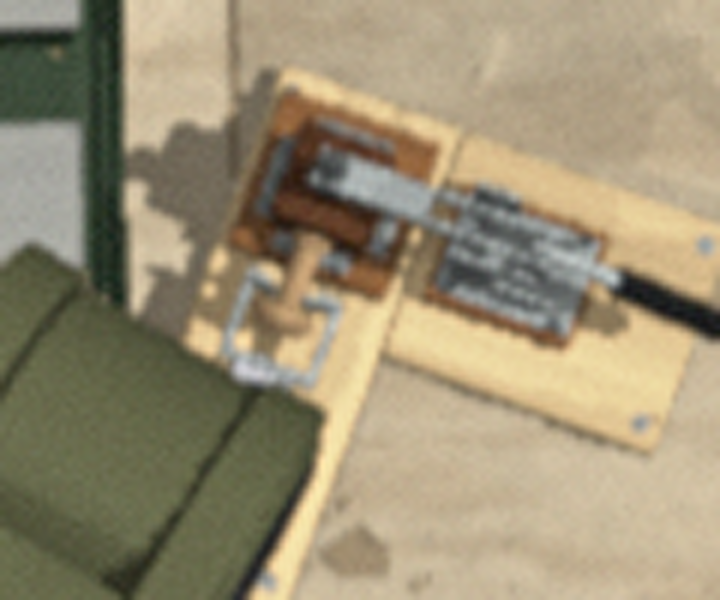

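Run:
```python
from h import *
plan(tw(Q,[-170,32,165])[0],tool(-21.4,-25))
```

```text
pos [ 0.3887 -0.2406  0.2014] j [-31.   3. -26.  59.  -1.  81.] need rows 2.34 F [ 0.5 -0.9 -0.5] op 0.0301 t 19.75
n 3 dr [0.18, -8.04, -0.19]
[1.21, 0.0, 1.2]
[1.37, 0.01, 1.02]
[1.5, 0.02, 0.81]
```

```bash
python3 -m handwheel '{"linear":[[1.2,0,1.2],[1.4,0,1.0],[1.5,0,0.8],[0,0,0]],"dr":[[0.2,-8,-0.2],[0.2,-8,-0.2],[0.2,-8,-0.2],[0,0,0]],"fingers":[0.16,0.16,0.16,0.16]}'
python3 - <<'E'
from h import *
st();plan(tw(Q,[-170,23.4,145])[0],tool(-21.4,-25))
p=ctrl.camera("side");crop(p,240,150,400,270,"side29.png",5)
q=ctrl.camera("top");crop(q,270,170,390,270,"top29.png",6)
print(((P(q,tw(Q,[-170,0,118]))-[270,170])*6).round())
E
```

```text
t: 20.25
tcp_pos: [0.4074, -0.2136, 0.1649]
eef_rot: [0.809, 0.545, -0.182, 0.127]
wrist_force: [0.4, 0.7, 0.1]
opening: 0.0358
tester [-163.1   28.2] z 164.9 F [0.4 0.7 0.1] op 0.0358 t 20.25
pos [ 0.4074 -0.2136  0.1649] j [-11.   9. -29.  56. -25. 103.] need rows 0.36 F [0.4 0.7 0.1] op 0.0358 t 20.25
n 1 dr [0.1, 0.61, -0.67]
[0.42, -0.7, 2.0]
[[188. 542.]]
```

View pics/top29.png

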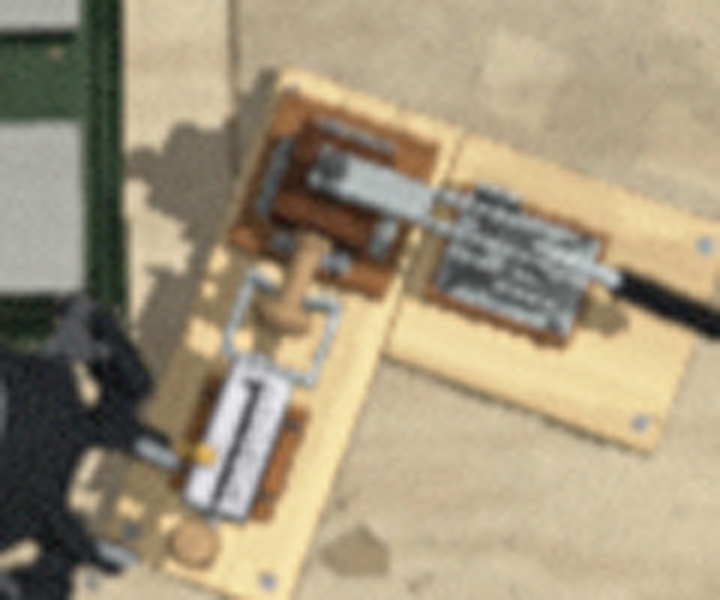

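View pics/side29.png

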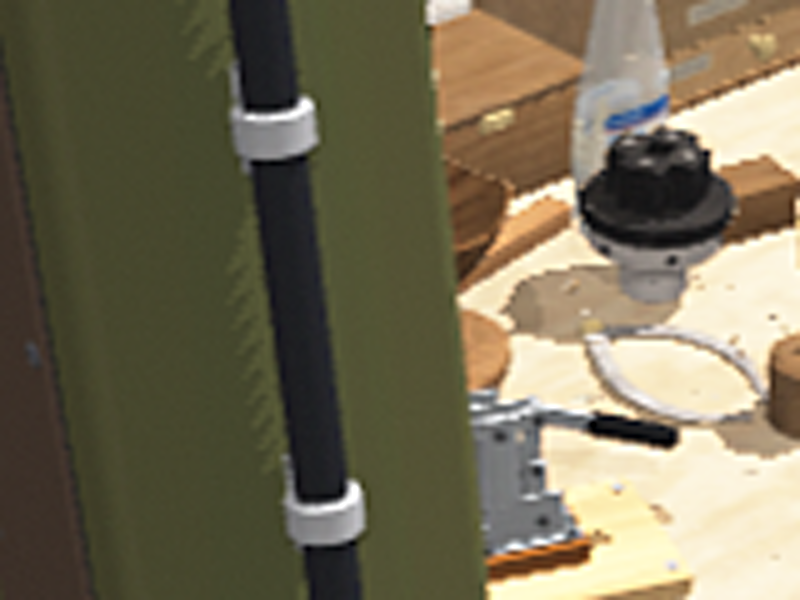

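```bash
python3 -m handwheel '{"linear":[[0.4,-0.7,0.5],[0,0,0],[0,0,2.0],[0,0,0]],"dr":[[0,0.6,-0.6],[0,0,0],[0,0,0],[0,0,0]],"fingers":[0.16,0.16,0.16,0.16]}'
python3 - <<'E'
from h import *
st();plan(tw(Q,[-169,-2,91])[0],tool(-21.4,-25))
q=ctrl.camera("top");crop(q,270,170,390,270,"top30.png",6)
E
```

```text
t: 20.85
tcp_pos: [0.3976, -0.2232, 0.1435]
eef_rot: [0.811, 0.545, -0.175, 0.124]
wrist_force: [-0.2, 0.3, 0.0]
opening: 0.0358
tester [-168.7   15.6] z 143.5 F [-0.2  0.3  0. ] op 0.0358 t 20.85
pos [ 0.3976 -0.2232  0.1435] j [-13.   9. -32.  52. -24. 100.] need rows 0.92 F [-0.2  0.3  0. ] op 0.0358 t 20.85
n 1 dr [0.22, -0.27, -0.84]
[0.6, -0.06, 5.51]
```

View pics/top30.png

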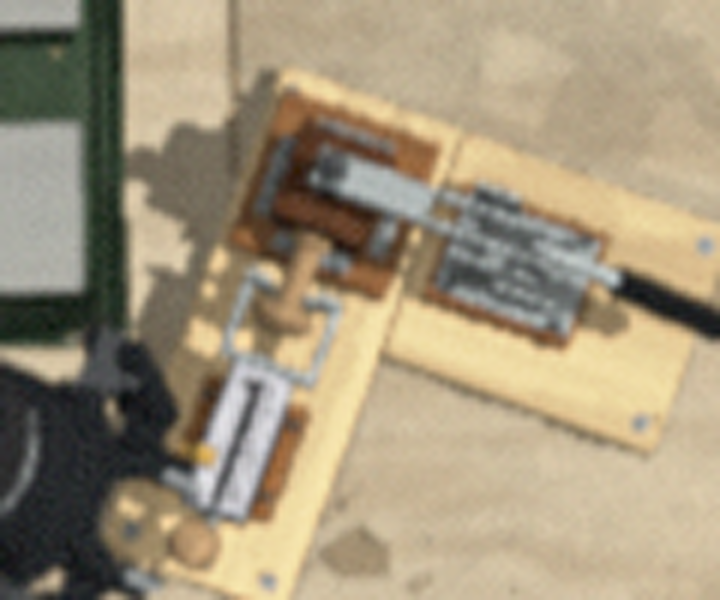

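```bash
python3 -m handwheel '{"linear":[[0.6,-0.2,1.0],[0,0,2.5],[0,0,2.0],[0,0,0]],"dr":[[0.2,-0.3,-0.8],[0,0,0],[0,0,0],[0,0,0]],"fingers":[0.16,0.16,0.16,0.16]}'
python3 - <<'E'
from h import *
st();plan(tw(Q,[-170,-2,91])[0],tool(-21.4,-25))
q=ctrl.camera("top");crop(q,270,170,390,270,"top31.png",6)
E
```

```text
t: 21.4
tcp_pos: [0.3919, -0.2392, 0.0915]
eef_rot: [0.806, 0.55, -0.177, 0.124]
wrist_force: [-0.2, -0.1, 0.4]
opening: 0.036
tester [-168.2   -1.4] z 91.5 F [-0.2 -0.1  0.4] op 0.036 t 21.4
pos [ 0.3919 -0.2392  0.0915] j [-15.  12. -36.  44. -25.  97.] need rows 0.03 F [-0.2 -0.1  0.4] op 0.036 t 21.4
n 1 dr [0.28, -0.01, -0.03]
[-0.04, -0.18, 0.08]
```

View pics/top31.png

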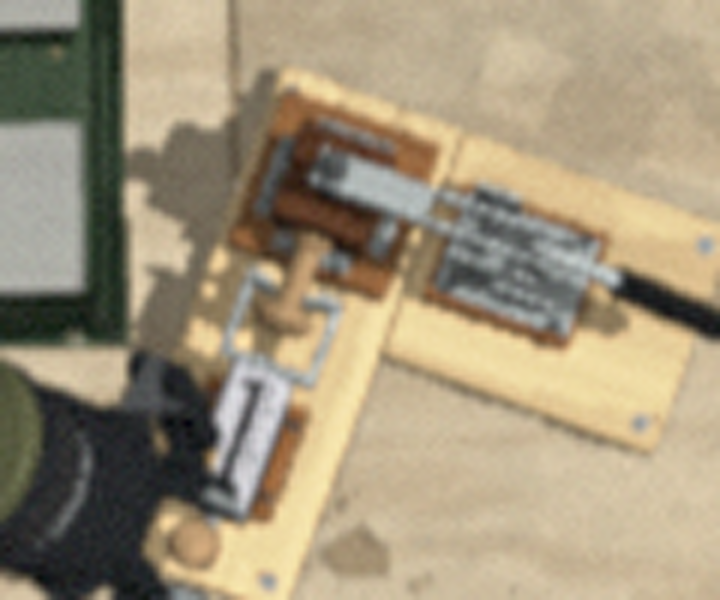

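```bash
python3 -m handwheel '{"linear":[[0,-0.15,0],[0,0,0],[0,0,0],[0,0,0]],"dr":[[0.3,0,0],[0,0,0],[0,0,0],[0,0,0]],"fingers":[0.6,1,1,1]}'
python3 - <<'E'
from h import *
st()
im=cv2.imread("pics/top29.png")[330:550,150:330];cv2.imwrite("pics/z29.png",cv2.resize(im,None,fx=3,fy=3,interpolation=cv2.INTER_CUBIC))
q=ctrl.camera("top");crop(q,270,170,390,270,"top32.png",6)
E
```

```text
t: 21.95
tcp_pos: [0.3916, -0.2383, 0.0932]
eef_rot: [0.807, 0.55, -0.178, 0.122]
wrist_force: [-0.9, -2.0, -4.4]
opening: 0.0189
tester [-168.8   -0.6] z 93.2 F [-0.9 -2.  -4.4] op 0.0189 t 21.95
```

View pics/z29.png

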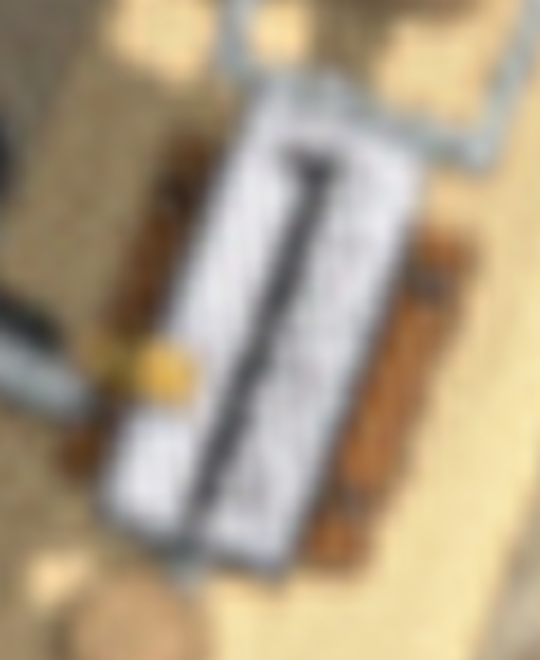

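View pics/top32.png

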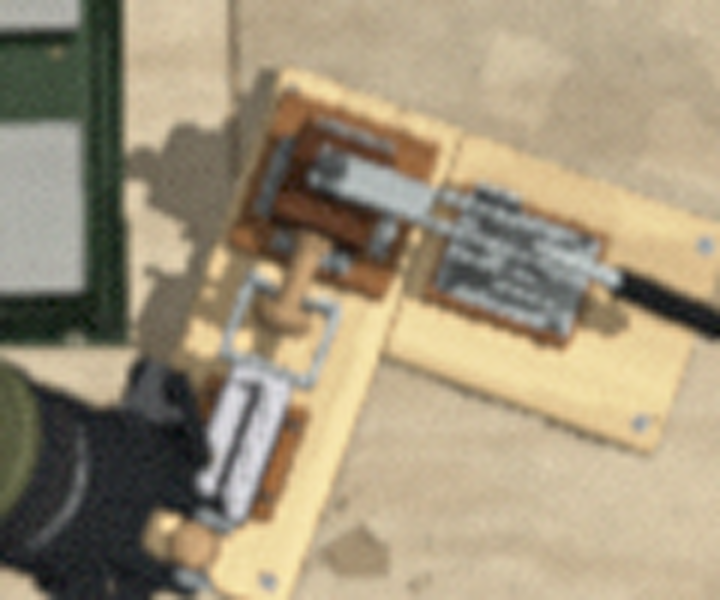

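Run:
```python
from h import *
q=ctrl.camera("top")
g=lambda u:((np.array(u,float)+.5)/3-.5+[150,330]+.5)/6-.5+[270,170]
print("pointer",inv(Q,U(q,g((308,160)),.071)),"rider",[inv(Q,U(q,g((165,372)),z)).round(1) for z in(.066,.071)])
print("handle top",inv(Q,U(q,g((140,630)),.118)))
print(((P(q,tw(Q,[[-94,0,71],[-94-35,11,67]]))-[270,170]))*6)
s=ctrl.sense();r=R.from_quat(s["eef_rot"]);print(r.inv().apply(tw([0,0,Q[2]],[-10,0,0])[0]*100).round(2))
```

```text
pointer [[-93.11012949   2.03307162]] rider [array([[-129.1,   11. ]]), array([[-129.3,   10.7]])]
handle top [[-167.04801349   -1.54676215]]
[[253.47984833 384.01737775]
 [202.1253721  450.83530881]]
[ 0. -1. -0.]
```

```bash
python3 -m handwheel '{"linear":[[0,-1.0,0],[0,-1.0,0],[0,-1.0,0],[0,0,0]],"dr":[[0,0,0],[0,0,0],[0,0,0],[0,0,0]],"fingers":[1,1,1,1]}'
python3 - <<'E'
from h import *
st();plan(tw(Q,[-205,-1,93])[0],tool(-21.4,-25))
q=ctrl.camera("top");crop(q,270,170,390,270,"top33.png",6);crop(q,294,218,330,266,"z33.png",12)
E
```

```text
t: 22.55
tcp_pos: [0.3647, -0.2275, 0.0933]
eef_rot: [0.807, 0.55, -0.176, 0.125]
wrist_force: [5.5, -9.0, -14.5]
opening: 0.0187
tester [-197.8   -0.4] z 93.3 F [  5.5  -9.  -14.5] op 0.0187 t 22.55
pos [ 0.3647 -0.2275  0.0933] j [-14.   9. -40.  44. -25.  98.] need rows 0.12 F [  5.5  -9.  -14.5] op 0.0187 t 22.55
n 1 dr [0.41, -0.03, -0.14]
[-0.04, -0.72, 0.05]
```

View pics/top33.png

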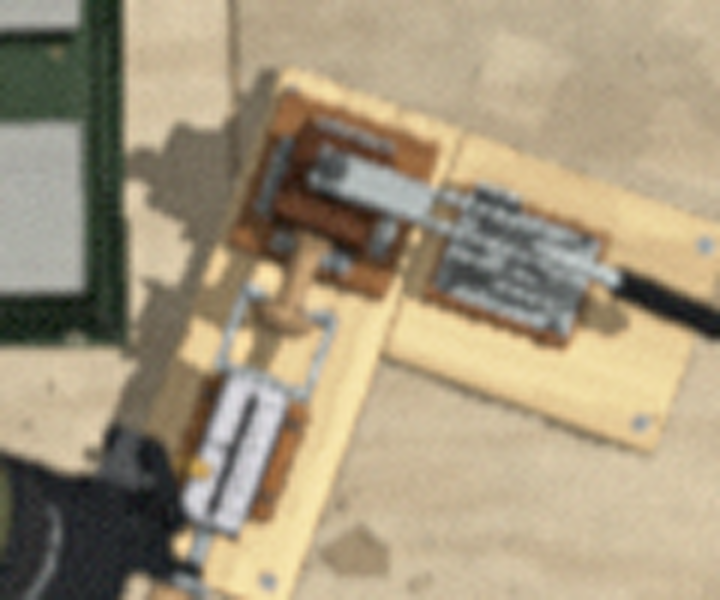

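View pics/z33.png

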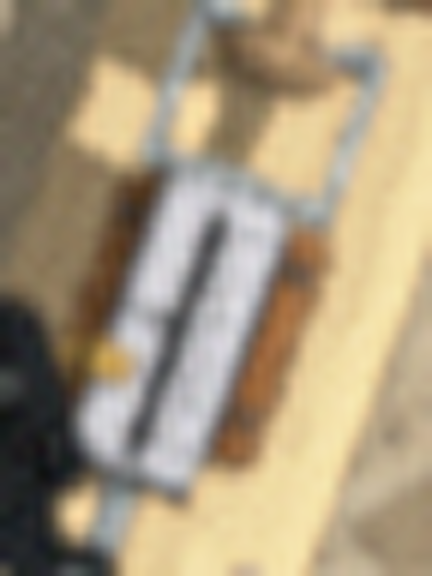

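Run:
```python
from h import *
q=ctrl.camera("top")
g=lambda u:((np.array(u,float)+.5)/12-.5+[294,218])
print("pointer",inv(Q,U(q,g([(155,317),(140,313)]),.071)).round(1),"rider",inv(Q,U(q,g((105,358)),.067)).round(1))
im=q["pixels"].astype(float)
# profiles along tester x at various y
xs=np.arange(-160,-80,1.)
import scipy.ndimage as nd
g8=im
def prof(y,z):
    uv=P(q,tw(Q,np.c_[xs,0*xs+y,0*xs+z]));return np.array([nd.map_coordinates(im[:,:,c],[uv[:,1],uv[:,0]],order=1) for c in range(3)])
a=prof(6,69).mean(0);print("gray y=6",dict(zip(xs[::2].astype(int),a[::2].round())))
b=prof(11,67);d=b[0]-b[2];print("R-B y=11",dict(zip(xs[::2].astype(int),d[::2].round())))
w=np.clip(d-40,0,None);w[xs>-120]=0;print("rider c",(w*xs).sum()/w.sum())
```

```text
pointer [[-123.8    5.1]
 [-124.1    8.4]] rider [[-135.8   12.4]]
gray y=6 {np.int64(-160): np.float64(88.0), np.int64(-158): np.float64(110.0), np.int64(-156): np.float64(151.0), np.int64(-154): np.float64(187.0), np.int64(-152): np.float64(205.0), np.int64(-150): np.float64(209.0), np.int64(-148): np.float64(210.0), np.int64(-146): np.float64(209.0), np.int64(-144): np.float64(206.0), np.int64(-142): np.float64(195.0), np.int64(-140): np.float64(183.0), np.int64(-138): np.float64(169.0), np.int64(-136): np.float64(164.0), np.int64(-134): np.float64(175.0), np.int64(-132): np.float64(193.0), np.int64(-130): np.float64(203.0), np.int64(-128): np.float64(194.0), np.int64(-126): np.float64(170.0), np.int64(-124): np.float64(140.0), np.int64(-122): np.float64(153.0), np.int64(-120): np.float64(180.0), np.int64(-118): np.float64(206.0), np.int64(-116): np.float64(211.0), np.int64(-114): np.float64(209.0), np.int64(-112): np.float64(210.0), np.int64(-110): np.float64(214.0), np.int64(-108): np.float64(212.0), np.int64(-106): np.float64(210.0), np.int64(-104): np.float64(211.0), np.int64(
[... 1053 characters left out ...]
), np.int64(-120): np.float64(-3.0), np.int64(-118): np.float64(-4.0), np.int64(-116): np.float64(-4.0), np.int64(-114): np.float64(-3.0), np.int64(-112): np.float64(-4.0), np.int64(-110): np.float64(-2.0), np.int64(-108): np.float64(-2.0), np.int64(-106): np.float64(-3.0), np.int64(-104): np.float64(-5.0), np.int64(-102): np.float64(-5.0), np.int64(-100): np.float64(-4.0), np.int64(-98): np.float64(-1.0), np.int64(-96): np.float64(-1.0), np.int64(-94): np.float64(-1.0), np.int64(-92): np.float64(-4.0), np.int64(-90): np.float64(6.0), np.int64(-88): np.float64(29.0), np.int64(-86): np.float64(58.0), np.int64(-84): np.float64(78.0), np.int64(-82): np.float64(82.0)}
rider c -136.12005225038934
```

```bash
cat > gauge.py <<'E'
from h import *
import scipy.ndimage as nd
def gauge(n=4):
    im=0
    for _ in range(n):
        q=ctrl.camera("top");im=im+q["pixels"].astype(float)/n
    xs=np.arange(-156,-96,.5)
    def prof(y,z):
        uv=P(q,tw(Q,np.c_[xs,0*xs+y,0*xs+z]));return np.array([nd.map_coordinates(im[:,:,c],[uv[:,1],uv[:,0]],order=1) for c in range(3)])
    d=prof(11,67);d=d[0]-d[2];w=np.clip(d-35,0,None);r=(w*xs).sum()/w.sum()
    print("rider",r.round(2))
    for y in(3.5,5,6,8):
        a=prof(y,70).min(0);m=(xs>-146)&(xs<-110);v=np.clip(200-a,0,None)
        print(y,"dark at",xs[m][np.argmin(a[m])],a[m].min().round(), a[m][::4].round().astype(int).tolist())
    q=dict(q);q["pixels"]=np.clip(im,0,255).astype(np.uint8);return q
E
python3 -m handwheel '{"linear":[[0,-0.6,0],[0,-0.5,0],[0,0,0]],"dr":[[0,0,0],[0,0,0],[0,0,0]],"fingers":[1,1,1]}'
python3 - <<'E'
from gauge import *
st();q=gauge()
crop(q,294,218,330,266,"z34.png",12)
E
```

```text
t: 23.02
tcp_pos: [0.3572, -0.2246, 0.0933]
eef_rot: [0.807, 0.55, -0.174, 0.128]
wrist_force: [7.4, -10.9, -14.2]
opening: 0.0186
tester [-205.8   -0.4] z 93.3 F [  7.4 -10.9 -14.2] op 0.0186 t 23.025
rider -137.18
3.5 dark at -131.5 120.0 [184, 178, 175, 176, 163, 142, 129, 120, 140, 161, 178, 186, 184, 186, 189, 184, 179, 183]
5 dark at -132.5 128.0 [197, 194, 176, 163, 156, 149, 135, 133, 156, 184, 196, 202, 204, 206, 203, 201, 203, 203]
6 dark at -132.5 129.0 [202, 193, 172, 151, 140, 134, 132, 142, 164, 192, 204, 208, 208, 209, 210, 206, 207, 209]
8 dark at -136.0 110.0 [202, 186, 154, 125, 113, 113, 124, 151, 176, 202, 209, 209, 209, 211, 209, 208, 208, 210]
```

View pics/z34.png

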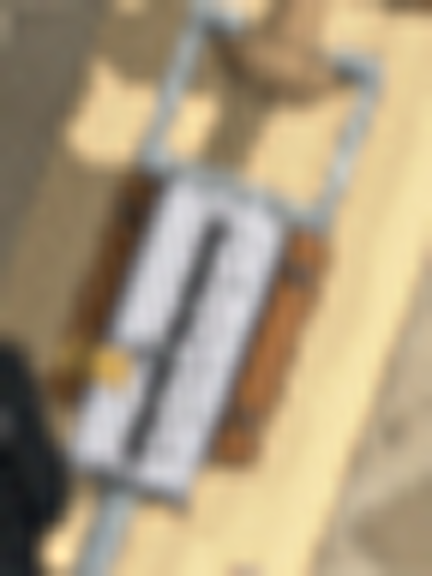

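```bash
python3 -m handwheel '{"linear":[[0,-0.6,0],[0,0,0],[0,0,0]],"dr":[[0,0,0],[0,0,0],[0,0,0]],"fingers":[1,1,1]}'
python3 - <<'E'
from gauge import *
st();q=gauge()
crop(q,294,218,330,266,"z35.png",12)
E
```

```text
t: 23.6
tcp_pos: [0.3545, -0.2235, 0.0933]
eef_rot: [0.807, 0.55, -0.172, 0.131]
wrist_force: [8.0, -10.9, -14.3]
opening: 0.0184
tester [-208.8   -0.4] z 93.3 F [  8.  -10.9 -14.3] op 0.0184 t 23.6
rider -137.39
3.5 dark at -134.5 140.0 [183, 177, 175, 175, 156, 142, 148, 169, 173, 175, 181, 186, 184, 185, 189, 184, 179, 182]
5 dark at -137.5 155.0 [196, 192, 175, 162, 155, 155, 168, 183, 197, 202, 200, 202, 204, 205, 202, 201, 202, 202]
6 dark at -138.0 142.0 [200, 192, 170, 151, 142, 143, 172, 192, 202, 205, 208, 209, 209, 208, 209, 206, 207, 208]
8 dark at -138.5 116.0 [199, 184, 154, 123, 117, 130, 167, 194, 203, 208, 209, 209, 209, 208, 208, 207, 209, 210]
```

View pics/z35.png

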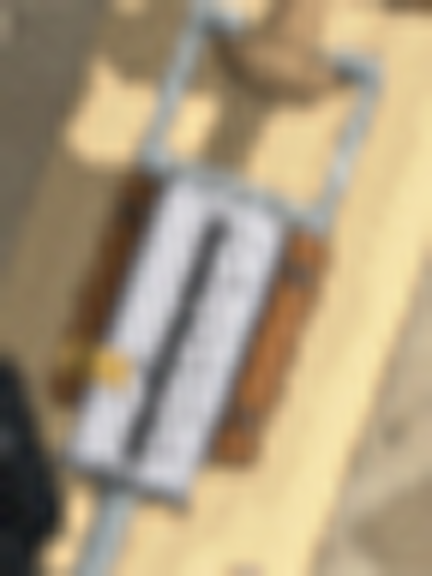

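```bash
python3 -m handwheel '{"linear":[[0,-0.55,0],[0,0,0],[0,0,0]],"dr":[[0,0,0],[0,0,0],[0,0,0]],"fingers":[1,1,1]}'
python3 - <<'E'
from gauge import *
st();q=gauge()
crop(q,294,218,330,266,"z36.png",12)
crop(q,270,170,390,270,"top36.png",6)
E
```

```text
t: 24.18
tcp_pos: [0.3521, -0.2225, 0.0933]
eef_rot: [0.806, 0.551, -0.17, 0.134]
wrist_force: [7.9, -9.8, -14.1]
opening: 0.0183
tester [-211.4   -0.4] z 93.3 F [  7.9  -9.8 -14.1] op 0.0183 t 24.175
rider -137.4
3.5 dark at -137.0 123.0 [183, 176, 166, 151, 124, 138, 162, 185, 179, 176, 180, 187, 184, 186, 190, 184, 179, 183]
5 dark at -137.5 123.0 [197, 193, 169, 143, 123, 146, 176, 196, 201, 202, 199, 201, 203, 205, 203, 201, 202, 202]
6 dark at -138.0 118.0 [201, 193, 166, 137, 120, 137, 181, 202, 206, 205, 207, 207, 207, 208, 209, 207, 206, 207]
8 dark at -138.5 108.0 [200, 185, 154, 117, 109, 126, 173, 199, 206, 209, 208, 208, 208, 209, 208, 207, 208, 209]
```

View pics/z36.png

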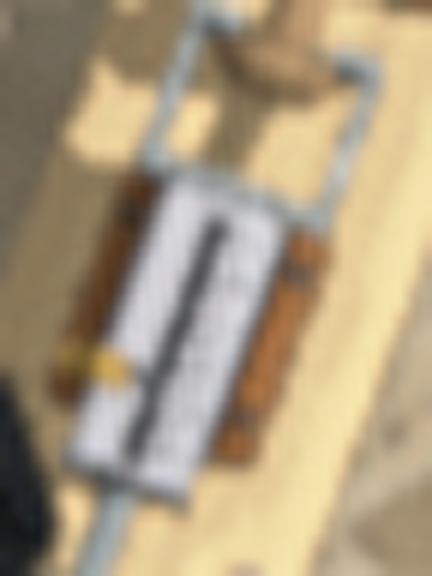

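View pics/top36.png

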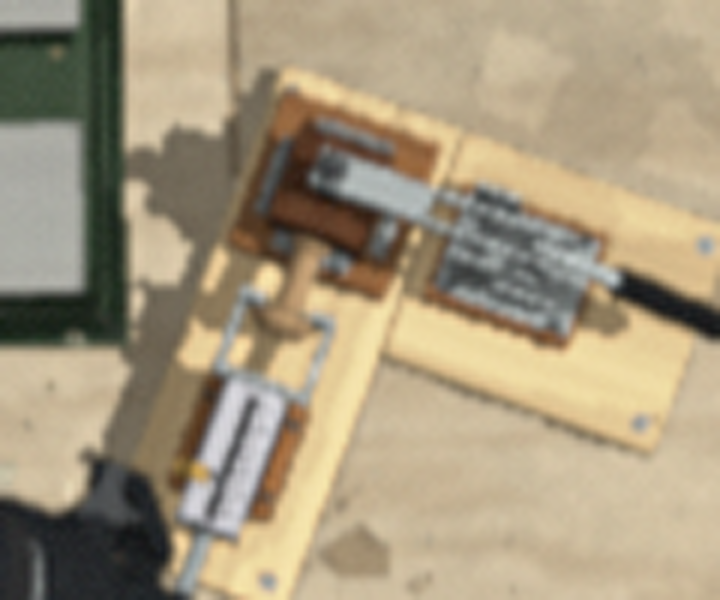

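Run:
```python
from gauge import *
st();q=gauge(4);st()
crop(ctrl.camera("side"),240,150,400,270,"sideend.png",5)
```

```text
tester [-211.4   -0.4] z 93.3 F [  8.8 -10.9 -14.5] op 0.0187 t 24.375
rider -137.4
3.5 dark at -137.0 124.0 [183, 177, 166, 151, 124, 138, 162, 187, 179, 176, 179, 184, 182, 185, 189, 184, 179, 183]
5 dark at -138.0 123.0 [197, 194, 170, 143, 123, 146, 177, 196, 201, 202, 199, 200, 203, 205, 203, 202, 204, 204]
6 dark at -138.0 116.0 [201, 193, 167, 135, 119, 137, 181, 202, 206, 205, 207, 208, 208, 209, 210, 208, 208, 209]
8 dark at -138.5 108.0 [199, 185, 155, 119, 109, 126, 172, 199, 205, 208, 208, 208, 209, 209, 209, 208, 208, 209]
tester [-211.4   -0.4] z 93.3 F [  8.1  -9.6 -13.5] op 0.0184 t 24.575
```

View pics/sideend.png

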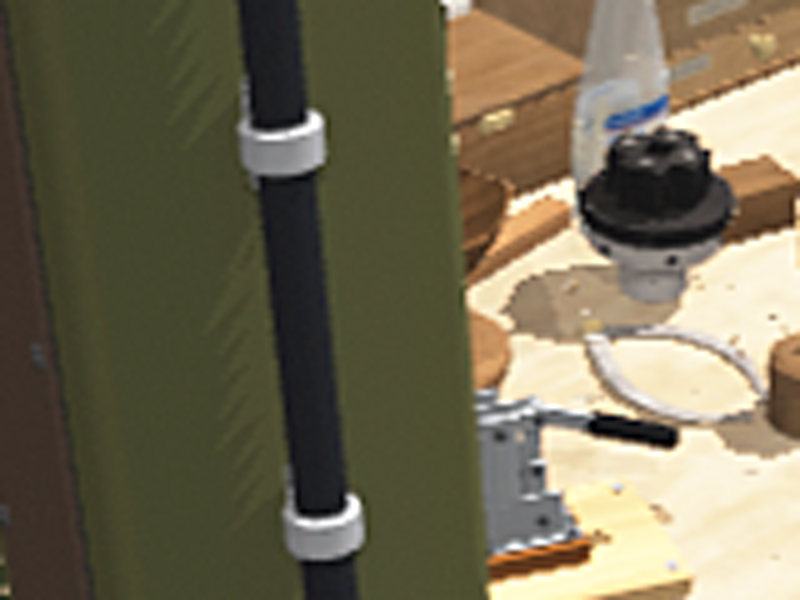

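Pose is steady, the pointer is level with the rider and the clamp is locked, so I'm handing in.

Run:
```python
from rig import ctrl
print(ctrl.close_job())
```

```text
the job is handed in; nothing more can be done
None
```

I set the block in the pocket, locked the toggle clamp on it and let go. I then pulled the gauge handle to the rider and handed the job in at about 24.6 s, still holding it under load.

**Last checks**
- **Seating:** in the top picture the peg's neck is in the yoke slot and the head is on the gauge side. The block went down until it met the pocket floor, with about 27 N on the wrist.
- **Clamp:** my first try, with the handle pinched, stopped short of locking because the fingers slid towards the handle's end. I let go and pressed the handle down with closed fingertips until it hit its stop, at about 49 N wrist force. After release it stayed down, close to the locked position in the side picture.
- **Load:** in the tester's frame the pointer is at about x = -137 mm and the rider at -137.4 mm, so they differ by about 0.5 mm by image. The arm had moved about 42.6 mm. That travel, less the yoke's slide, suggests the pointer may be nearly 2 mm short. Both figures are inside the rider's ±4 mm, and the pose held steady over the last readings.

**What disagreed or was not checked**
- **Downward force:** the wrist showed about 14 N downward while holding the load. I did not find out why; the tool was tilted there.
- **Scale:** in both cameras, edge lengths came out up to about 7% shorter than the given sizes, though the positions I used agreed with the robot to about 2 mm.
- **Bystanders:** I never moved the arm to the turned box, the top or the offcut. The box looked unmoved in the later side pictures, but I did not measure the three again at the end.

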